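# Load the drink cartridges and slide the tray under the hood

### The job

Get the drinks loader on the bar ready for service: draw its tray right out from under the white hood to the stop, put every drink cartridge that lies on the worktop into a recess of its own in the tray and press each one fully down until it is flush with the tray, and then slide the loaded tray fully home under the hood. Leave the sugar bowl, the tea packet and the pink bowl where they are.

Things in the scene. Friction and masses are not known exactly. Their poses are not given: they have to be found in the camera images.
- cartridge_1_center (a point): centre (half-way up, 13 mm above its underside) of the drink cartridge with the green top and green band: a white plastic block 36 mm (its x) by 52 mm (its y) by 26 mm high (its z up), 60 g; the lowest 6 mm taper in by 2.5 mm on every side so that it finds its way into a pocket. It starts lying flat on the worktop, green top up. May be absent.
- cartridge_2_center (a point): centre (half-way up, 13 mm above its underside) of the drink cartridge with the yellow top and yellow band: a white plastic block 36 mm (its x) by 52 mm (its y) by 26 mm high (its z up), 60 g; the lowest 6 mm taper in by 2.5 mm on every side so that it finds its way into a pocket. It starts lying flat on the worktop, yellow top up. May be absent.
- cartridge_3_center (a point): centre (half-way up, 13 mm above its underside) of the drink cartridge with the red top and red band: a white plastic block 36 mm (its x) by 52 mm (its y) by 26 mm high (its z up), 60 g; the lowest 6 mm taper in by 2.5 mm on every side so that it finds its way into a pocket. It starts lying flat on the worktop, red top up. May be absent.
- cartridge_4_center (a point): centre (half-way up, 13 mm above its underside) of the drink cartridge with the blue top and blue band: a white plastic block 36 mm (its x) by 52 mm (its y) by 26 mm high (its z up), 60 g; the lowest 6 mm taper in by 2.5 mm on every side so that it finds its way into a pocket. It starts lying flat on the worktop, blue top up. May be absent.
- pocket_1 (a point): centre of the mouth of a recess in the tray, at deck level (deck 40 mm above the worktop); moves with the tray; nearer the handle, -y side. x is the direction in which the tray slides in under the hood, z up. All four recesses: 55 mm along x, 39 mm along y, 26 mm deep, flat bottom; a cartridge fits loosely either way round and is flush with its centre 13 mm below this point
- pocket_2 (a point): like pocket_1, 52 mm to its +y side, same row. Two sprung steel leaves on the long walls (those facing y) of every recess hold a cartridge that is merely set in about 9 mm proud; pressing it to the bottom takes about 4 to 8 N all the way, then it stays down
- pocket_3 (a point): like pocket_1, 65 mm from it in +x: the row nearer the hood, -y side
- pocket_4 (a point): like pocket_1, the row nearer the hood, +y side
- tray (a joint): how far the tray is drawn out from under the hood, in m: 0 fully home, 0.142 at its stop, where all four recesses lie free of the hood. It slides stiffly (about 2 N) and stays where it is left. Its axis is the x axis of the pocket points, outwards being -x.
- tray_grip (a point): middle of the upper part of the tray's handle, an upright orange tab 10 mm thick (along the tray's x, the slide direction), 36 mm wide and rising to 74 mm above the worktop, 15 mm above this point; it stands clear, 50 mm in front of the tray's front edge (and of the hood's lip when the tray is home). Axes as for the pockets.
- hood_lip (a point): middle of the lower front edge of the loader's fixed white hood, 44.5 mm above the worktop, so 4.5 mm over the tray's deck: a cartridge that stands proud strikes it. The hood reaches 166 mm back (+x) from here, is 147 mm wide and its top is 72 mm above the worktop. Axes as for the pockets. A base plate with low rails runs 90 mm in front of the lip.
- sugar_bowl: white porcelain sugar bowl, 67 mm across and 74 mm high, bystander; origin under its centre
- tea_packet: yellow box of tea bags, 65 by 115 by 55 mm high, bystander; origin under its centre
- bowl_pink: small pink plastic bowl, 86 mm across and 40 mm high, bystander; origin under its centre
There are look-alikes about, which are no part of the job. There is more than one size of the part that bears cartridge_3_center; the job needs the smaller.

How it is judged:
By the outcome, as a careful person would: the job done as asked, in the order asked, and still so for the second after the job is handed in, with the robot touching nothing.
Of cartridge_1, cartridge_2, cartridge_3, cartridge_4 only 3 to 4 are there at a start; the rules pass over those that are not, and their reading is None.
At some moment in a run one of cartridge_1, cartridge_2, cartridge_3, cartridge_4 may be knocked a few centimetres aside while the robot is not near it.
Once in a run the grip may slacken for a moment while it holds something.
It also fails if it takes over 210 s, if anything falls off the work surface, if the arm or the gripper's body presses on something with over 40 N, if the wrist force passes 120 N, or if a joint passes its speed limit or range.

### The arm

A 7-joint arm with a two-finger parallel gripper is mounted at the origin on a cart in front of the work surface, level with it; the furniture and walls round the work are solid. World frame = base frame: x ahead of the robot, y to its left, z up, the work surface at z = 0. Lengths are in m, angles in rad, forces in N, time in s.
With the tool pointing down it reaches from about 0.4 to 0.85 m from the base axis. Payload 4.5 kg.
Tool frame: the origin (TCP) lies on the centre line of the jaws, within the pads' length; the fingertips stand 11 mm ahead of it and the grasp point (between the pads) lies 8 mm behind it; z points along the fingers, y is the line along which they close (so a half turn about z gives the same grasp; the last joint's range is limited). The gripper opens to 88 mm and grips with 3 to 60 N. Pads are 18 mm wide; open, the fingers measure 123 mm over their backs; the gripper's body (75 mm by 187 mm) begins 45 mm behind the grasp point.
Start: joints at [-1.133, 0.689, -0.195, 1.565, 0.157, 0.902, -0.215], TCP at [0.246, 0.575, 0.25] pointing down, gripper open.
Joint ranges: [-3.01, 3.01], [-0.46, 2.08], [-1.47, 1.51], [0.13, 2.56], [-1, 4.14], [0.04, 2.09], [-2.66, 2.66]. Speed limits (rad/s): [2.57, 2.57, 3.14, 3.14, 3.14, 3.14, 3.14].

### API

Orientations are given as a unit quaternion [x, y, z, w].
In Python, from plant import * gives the robot as it stands. The module is installed in compiled form; this text tells all that it offers.
- The arm moves only by the tool send_rows, never from a script. Its argument "motion" is a list of rows, each an object of numbers: "x", "y", "z": the shift along the tool's x, y, z in cm; "rx", "ry", "rz": the turn, a rotation vector about the tool's x, y, z in rad; "jaw": the finger opening in cm, from 0 to 8.81. In form: [{"x": .., "y": .., "z": .., "rx": .., "ry": .., "rz": .., "jaw": ..}, ...]. A call has exactly 5 rows; each row shifts and turns the commanded pose from where the row before left it, along the tool's axes as they then stand; what a row does not reach is not made up. A row lasts 1/10 s, in which the tool goes at most 50 mm and 8.59 degrees, less where a joint would pass 70% of its speed; a pose out of reach is approached as far as the arm can. A call is refused whole if a number of a shift passes 5 or a number of a turn 0.15, either way. A call with a gripper value outside its range is refused whole. The fingers move at their own pace and stop on an object; "grip_force" is the grip in N (left out, the last holds). Time passes only in rows, so rows that do not move let the fingers close, or fill a call up. It gives the time, the measured TCP pose, the force, the opening and the grip force at its end, in the units of the state.
- get_state(): the state, without advancing time (a new reading comes with each control period).
- snapshot(name): name is "scene" or "side" or "wrist"; returns a dict with "img" (420x560x3 uint8, red, green, blue), "vertical_fov" (degrees; the focal length in pixels is half the picture's height over the tangent of half this angle, whatever the lens; pixels are square), "cx", "cy" (the principal point, pixels), "D" ([k1, k2, p1, p2, k3] as OpenCV has them; the pictures are not rectified), "extrinsics" (4x4, takes a point from camera to world coordinates). Camera axes: x right, y up, looking along -z (the intrinsics and any distortion apply to the point x, -y, -z); pixel columns grow to the right and rows downward; lengths in m; the calibration is good to about 2 mm. A picture is of the moment at which its call begins. There is no depth.
- finish_job(): hands the job in; it is judged then, once.
The state is a dict: "clock": time; "q": joint angles; "qd": joint speeds; "joint_torque": joint torques, N m; "tool_pos": TCP position; "eef_rot": TCP orientation; "contact_force": force on the tool from outside, world axes, zero at the start; "moment": the same for the moment, N m; "opening": opening from 0.0 (shut) to 1.0 (fully open); "finger_force": force on a finger pad.
Only numpy, scipy, OpenCV 4.12 (cv2) and the standard library are available. Lean on these libraries where they do the work, as an engineer would, in place of code of your own. Each camera call takes 0.05 s, during which the arm holds its last target. There are 200 camera calls.

## Working session

There is one attempt and no reset: what is moved stays moved. The work goes in short steps, Python scripts to look and compute and a tool call to move; the robot and the scene stay as the last step left them, time stands still between calls to the robot, and variables do not carry over. Pictures are saved under pics/ and viewed, at most 14 in all, crops included, and the job is handed in when it is done.

Besides the shell and the picture viewer there is one more tool, called by a JSON object that holds its "op" and its "data", one argument or row to a line. send_rows: Moves the arm, as the interface text tells. Its arguments: {"type":"object","properties":{"motion":{"type":"array"},"grip_force":{"type":"number"}},"required":["motion"]}

```bash
mkdir -p pics; cat > h.py <<'E'
from plant import *
import numpy as np, cv2, json
from scipy.spatial.transform import Rotation as R
def snap(n,name,crop=None,scale=1):
    s=snapshot(n); np.savez('last_'+n+'.npz',**{k:np.array(v) for k,v in s.items()})
    im=s['img'][:,:,::-1]
    if crop: im=im[crop[1]:crop[3],crop[0]:crop[2]]
    if scale!=1: im=cv2.resize(im,None,fx=scale,fy=scale,interpolation=cv2.INTER_CUBIC)
    cv2.imwrite('pics/'+name+'.png',im); return s
def load(n): return dict(np.load('last_'+n+'.npz'))
def K(s):
    h=s['img'].shape[0]; f=h/2/np.tan(np.radians(float(s['vertical_fov']))/2)
    return np.array([[f,0,float(s['cx'])],[0,f,float(s['cy'])],[0,0,1]])
def p2w(s,uv,z):
    n=cv2.undistortPoints(np.array(uv,float).reshape(-1,1,2),K(s),np.array(s['D'],float)).reshape(-1,2)
    T=np.array(s['extrinsics']); d=np.c_[n[:,0],-n[:,1],-np.ones(len(n))]@T[:3,:3].T
    o=T[:3,3]; return o+d*((z-o[2])/d[:,2])[:,None]
def w2p(s,P):
    T=np.array(s['extrinsics']); c=(np.array(P,float).reshape(-1,3)-T[:3,3])@T[:3,:3]
    c=c*[1,-1,-1]; return cv2.projectPoints(c,np.zeros(3),np.zeros(3),K(s),np.array(s['D'],float))[0].reshape(-1,2)
def st():
    s=get_state(); print(round(s['clock'],2),np.round(s['tool_pos'],4),'rpy',np.round(R.from_quat(s['eef_rot']).as_matrix(),3).tolist(),'F',np.round(s['contact_force'],1),'op',round(s['opening']*88.1,1),'ff',s['finger_force'],'q7',np.round(s['q'],2)); return s
E
python3 - <<'E'
from h import *
st()
for n in ('scene','side'):
    s=snap(n,n+'0'); print(n,np.round(s['extrinsics'],3).tolist(),s['vertical_fov'],s['D'])
E
```

```text
0.0 [0.2454 0.5741 0.2489] rpy [[-0.92, 0.393, -0.001], [0.393, 0.92, -0.002], [-0.0, -0.002, -1.0]] F [ 0.5 -0.1 -0.2] op 88.1 ff 0.0 q7 [-1.13  0.69 -0.19  1.57  0.16  0.9  -0.22]
scene [[0.663, 0.31, -0.681, -0.227], [-0.748, 0.252, -0.614, -0.712], [-0.019, 0.917, 0.399, 0.521], [0.0, 0.0, 0.0, 1.0]] 49.18204063876051 [-0.10031395  0.          0.          0.          0.        ]
side [[-0.989, 0.106, -0.107, 0.444], [-0.15, -0.625, 0.766, 0.903], [0.014, 0.773, 0.634, 0.808], [0.0, 0.0, 0.0, 1.0]] 57.64654864475514 [-0.05372021  0.          0.          0.          0.        ]
```

View pics/scene0.png

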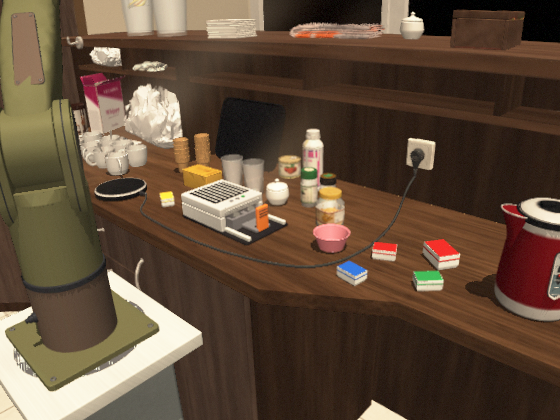

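View pics/side0.png

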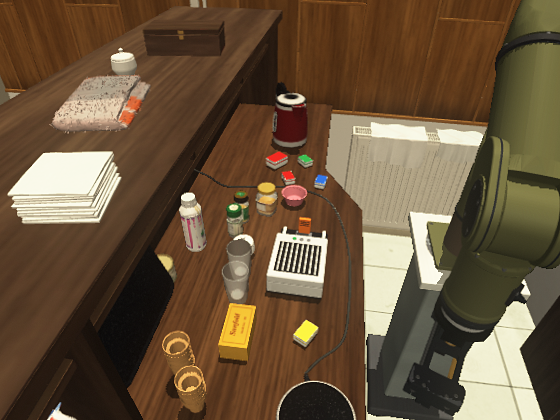

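```bash
python3 - <<'E'
from h import *
s=load('scene');im=s['img'][:,:,::-1]
def c(u,v,w,h,k):return cv2.resize(im[v:v+h,u:u+w],None,fx=k,fy=k,interpolation=cv2.INTER_CUBIC)
a=c(330,230,133,66,6)
b=np.hstack([c(170,175,120,75,5),c(140,175,39,75,5)])
b=cv2.copyMakeBorder(b,0,0,0,max(0,a.shape[1]-b.shape[1]),cv2.BORDER_CONSTANT)[:,:a.shape[1]]
cv2.imwrite('pics/c1.png',np.vstack([a,b])[:600]);print(a.shape,b.shape)
e=load('side')
for n,uv in dict(yellow=(306,329),red=(289,175),blue=(320,179),green=(305,158),redbig=(277,156)).items(): print(n,p2w(e,[uv],.026).round(3))
print('scene')
for n,uv in dict(yellow=(167,197),red=(384,248),blue=(352,268),green=(428,276)).items(): print(n,p2w(s,[uv],.026).round(3))
print('handle',p2w(s,[(263,207)],.074),p2w(e,[(304,218)],.074))
E
```

```text
(396, 798, 3) (375, 798, 3)
yellow [[0.451 0.376 0.026]]
red [[ 0.578 -0.268  0.026]]
blue [[ 0.463 -0.262  0.026]]
green [[ 0.531 -0.399  0.026]]
redbig [[ 0.643 -0.395  0.026]]
scene
yellow [[0.445 0.364 0.026]]
red [[ 0.577 -0.272  0.026]]
blue [[ 0.461 -0.265  0.026]]
green [[ 0.531 -0.4    0.026]]
handle [[0.49208365 0.01872082 0.074     ]] [[0.49445037 0.02562477 0.074     ]]
```

View pics/c1.png

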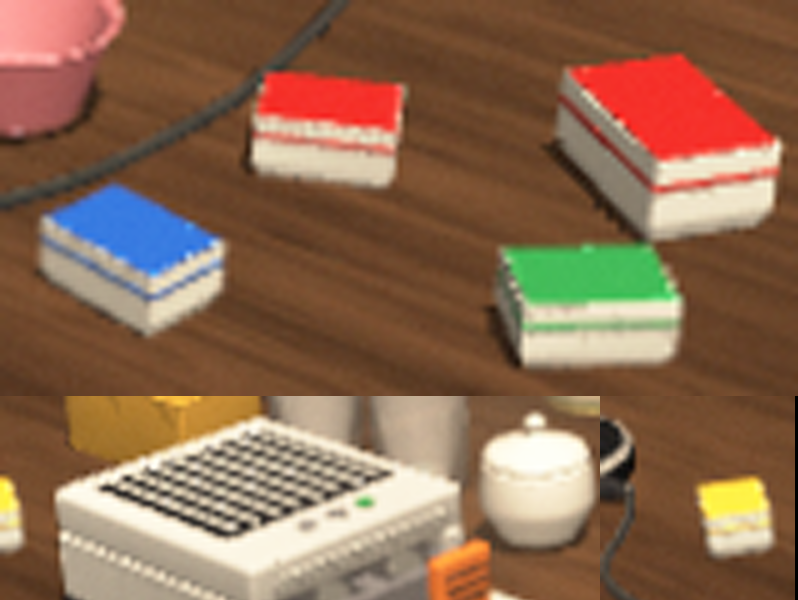

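```bash
cat >> h.py <<'E'
HUE={'yellow':(24,34),'green':(50,75),'blue':(100,120),'red':(0,6)}
def tops(s,z=.026,amin=25,near=None):
    hsv=cv2.cvtColor(np.array(s['img']),cv2.COLOR_RGB2HSV)
    for n,(a,b) in HUE.items():
        m=cv2.inRange(hsv,(a,150,110),(b,255,255))
        if n=='red': m|=cv2.inRange(hsv,(176,150,110),(180,255,255))
        for c in cv2.findContours(m,cv2.RETR_EXTERNAL,cv2.CHAIN_APPROX_NONE)[0]:
            if cv2.contourArea(c)<amin: continue
            w=p2w(s,c.reshape(-1,2),z)[:,:2]
            r=cv2.minAreaRect((w*1000).astype(np.float32))
            if max(r[1])>130: continue
            (cx,cy),(w_,h_),ang=r
            la=ang if w_>h_ else ang+90
            print(n,'px',c.reshape(-1,2).mean(0).round(0),'ctr',np.round([cx,cy],1),'size',round(max(w_,h_),1),round(min(w_,h_),1),'long-axis deg',round((la+90)%180-90,1))
E
python3 - <<'E'
from h import *
for n in('scene','side'): print(n); tops(load(n))
s=load('scene')
P=p2w(s,[(170+x/5,175+(y-396)/5) for x,y in((60,490),(262,418),(460,483),(255,570))],.072);print(P.round(3))
E
```

```text
scene
yellow px [166. 195.] ctr [453.  380.2] size 44.8 32.7 long-axis deg 61.0
green px [428. 275.] ctr [ 533.  -398.9] size 46.6 26.2 long-axis deg -51.2
blue px [352. 268.] ctr [ 461.5 -263.5] size 47.2 32.5 long-axis deg 82.4
red px [384. 246.] ctr [ 585.4 -267.9] size 50.5 35.9 long-axis deg -65.0
red px [441. 247.] ctr [ 661.2 -369. ] size 72.6 49.5 long-axis deg 53.5
red px [513. 210.] ctr [ 970.2 -430.3] size 70.3 35.9 long-axis deg 33.9
side
yellow px [306. 330.] ctr [451.7 378.7] size 51.1 34.2 long-axis deg 61.3
green px [305. 158.] ctr [ 531.5 -399.1] size 43.0 29.0 long-axis deg -54.8
blue px [321. 179.] ctr [ 459.3 -264. ] size 48.7 31.3 long-axis deg 82.0
red px [288. 175.] ctr [ 581.9 -269.3] size 52.0 36.1 long-axis deg -66.1
red px [277. 156.] ctr [ 643.9 -392.8] size 72.6 49.7 long-axis deg 54.1
[[0.422 0.251 0.072]
 [0.563 0.25  0.072]
 [0.562 0.091 0.072]
 [0.419 0.09  0.072]]
```

{"op": "send_rows", "data": {
  "motion": [
    {"rz":-0.134},
    {"rz":-0.134},
    {"rz":-0.134},
    {"x":-2,"y":-4.5},
    {"x":-2,"y":-4.5}
  ]
}}

```text
schema error: expected keys x, y, z, rx, ry, rz, jaw
```

{"op": "send_rows", "data": {
  "motion": [
    {"x":-2,"y":-4.5},
    {"x":-2,"y":-4.5},
    {"x":-2,"y":-4.5},
    {"x":-2,"y":-4.5},
    {"x":-2,"y":-4.5}
  ]
}}

```text
schema error: expected keys x, y, z, rx, ry, rz, jaw
```

{"op": "send_rows", "data": {
  "motion": [
    {"x":-2,"y":-4.5},
    {"x":-2,"y":-4.5},
    {"x":-2,"y":-4.5},
    {"x":-1,"y":-2},
    {"jaw":4}
  ]
}}

```text
schema error: expected keys x, y, z, rx, ry, rz, jaw
```

```bash
python3 - <<'E'
from h import *
st(); s=snap('wrist','w1'); print(np.round(s['extrinsics'],3).tolist(),s['vertical_fov'])
e=load('scene')
print('bowl',p2w(e,[(331,235)],.03),'jar',p2w(e,[(330,225)],0),'sugar',p2w(e,[(277,203)],0))
print(w2p(s,[[.493,.03,.074],[.419,.09,.072],[.562,.09,.072]]))
E
```

```text
0.1 [0.2454 0.5742 0.249 ] rpy [[-0.92, 0.393, -0.001], [0.393, 0.92, -0.002], [-0.0, -0.002, -1.0]] F [-0.  -0.   1.2] op 88.4 ff 0.0 q7 [-1.13  0.69 -0.19  1.57  0.16  0.9  -0.22]
[[0.394, -0.883, -0.256, 0.178], [0.919, 0.377, 0.112, 0.602], [-0.002, -0.279, 0.96, 0.385], [0.0, 0.0, 0.0, 1.0]] 67.37568387355782
bowl [[ 0.54661051 -0.14722105  0.03      ]] jar [[ 0.63767496 -0.0768556   0.        ]] sugar [[0.65739555 0.12845095 0.        ]]
[[ 24.12057377 471.3055382 ]
 [ 22.57869299 429.84104279]
 [ 80.08385225 491.40682134]]
```

View pics/w1.png

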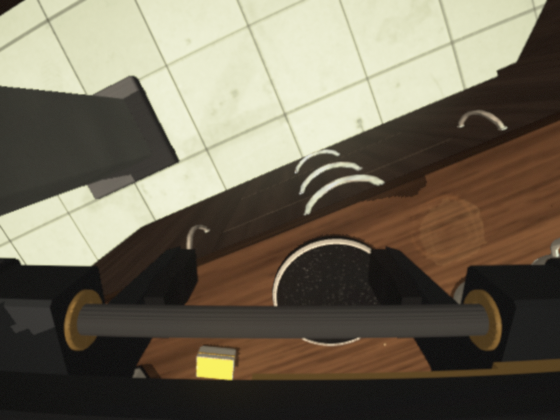

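{"op": "send_rows", "data": {
  "motion": [
    {"x":0,"y":0,"z":0,"rx":0,"ry":0,"rz":-0.134,"jaw":4},
    {"x":0,"y":0,"z":0,"rx":0,"ry":0,"rz":-0.134,"jaw":4},
    {"x":0,"y":0,"z":0,"rx":0,"ry":0,"rz":-0.134,"jaw":4},
    {"x":-2,"y":-4.5,"z":0,"rx":0,"ry":0,"rz":0,"jaw":4},
    {"x":-2,"y":-4.5,"z":0,"rx":0,"ry":0,"rz":0,"jaw":4}
  ]
}}

```text
clock: 0.65
tool_pos: [0.2848, 0.4843, 0.2492]
eef_rot: [-0.001, 1.0, 0.0, -0.0]
contact_force: [2.0, -0.4, 0.4]
opening: 0.573
finger_force: 0.0
```

{"op": "send_rows", "data": {
  "motion": [
    {"x":-2,"y":-4.5,"z":0,"rx":0,"ry":0,"rz":0,"jaw":4},
    {"x":-2,"y":-4.5,"z":0,"rx":0,"ry":0,"rz":0,"jaw":4},
    {"x":-2,"y":-4.5,"z":0,"rx":0,"ry":0,"rz":0,"jaw":4},
    {"x":-2,"y":-4.5,"z":0,"rx":0,"ry":0,"rz":0,"jaw":4},
    {"x":-2,"y":-4.5,"z":0,"rx":0,"ry":0,"rz":0,"jaw":4}
  ]
}}

```text
clock: 1.15
tool_pos: [0.3855, 0.2576, 0.2497]
eef_rot: [0.001, 1.0, -0.0, 0.0]
contact_force: [1.3, 0.4, 0.1]
opening: 0.457
finger_force: 0.0
```

{"op": "send_rows", "data": {
  "motion": [
    {"x":-2,"y":-4.5,"z":0,"rx":0,"ry":0,"rz":0,"jaw":4},
    {"x":-2,"y":-4.5,"z":0,"rx":0,"ry":0,"rz":0,"jaw":4},
    {"x":-2,"y":-4.5,"z":0,"rx":0,"ry":0,"rz":0,"jaw":4},
    {"x":-2,"y":-4.5,"z":0,"rx":0,"ry":0,"rz":0,"jaw":4},
    {"x":0,"y":0,"z":0,"rx":0,"ry":0,"rz":0,"jaw":4}
  ]
}}

```text
clock: 1.65
tool_pos: [0.4668, 0.071, 0.2492]
eef_rot: [0.008, 1.0, -0.002, 0.0]
contact_force: [-0.4, -0.0, 0.8]
opening: 0.455
finger_force: 0.0
```

```bash
python3 - <<'E'
from h import *
st(); s=snap('wrist','w2')
print(w2p(s,[[.493,.03,.074],[.419,.09,.072],[.562,.09,.072]]))
E
```

```text
1.65 [0.4668 0.071  0.2492] rpy [[-1.0, 0.016, 0.0], [0.016, 1.0, -0.005], [-0.0, -0.005, -1.0]] F [-0.4 -0.   0.8] op 40.1 ff 0.0 q7 [-0.01  0.51 -0.37  2.01  0.3   0.68  0.99]
[[244.92766156 218.01527727]
 [302.71692785 144.47164135]
 [302.51109301 276.10607159]]
```

View pics/w2.png

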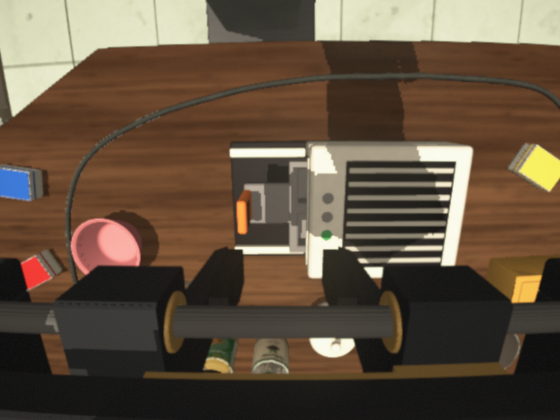

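```bash
python3 - <<'E'
from h import *
s=load('wrist')
print(p2w(s,[(238,213),(246,213),(242,192),(242,233)],.074).round(4))
print(p2w(s,[(308,143),(309,277),(468,147)],.072).round(4))
print('bowl',p2w(s,[(72,245),(141,245),(106,219),(106,278)],.04).round(4))
tops(s)
E
```

```text
[[0.4875 0.0231 0.074 ]
 [0.4876 0.0314 0.074 ]
 [0.4653 0.0284 0.074 ]
 [0.5095 0.0261 0.074 ]]
[[0.4177 0.0952 0.072 ]
 [0.5632 0.0972 0.072 ]
 [0.4228 0.2553 0.072 ]]
bowl [[ 0.5354 -0.1884  0.04  ]
 [ 0.536  -0.1013  0.04  ]
 [ 0.5028 -0.1389  0.04  ]
 [ 0.5801 -0.1533  0.04  ]]
yellow px [543. 169.] ctr [452.5 380.4] size 50.2 32.0 long-axis deg 60.1
blue px [ 13. 184.] ctr [ 460.9 -259.3] size 38.1 32.1 long-axis deg 80.4
red px [ 33. 273.] ctr [ 581.  -265.8] size 41.6 34.2 long-axis deg -65.2
```

{"op": "send_rows", "data": {
  "motion": [
    {"x":-1.9,"y":-4.4,"z":0,"rx":0,"ry":0,"rz":-0.016,"jaw":4},
    {"x":0,"y":0,"z":4.7,"rx":0,"ry":0,"rz":0,"jaw":4},
    {"x":0,"y":0,"z":4.7,"rx":0,"ry":0,"rz":0,"jaw":4},
    {"x":0,"y":0,"z":4,"rx":0,"ry":0,"rz":0,"jaw":4},
    {"x":0,"y":0,"z":0,"rx":0,"ry":0,"rz":0,"jaw":4}
  ]
}}

```text
clock: 2.2
tool_pos: [0.4803, 0.0366, 0.1119]
eef_rot: [-0.009, 1.0, -0.0, -0.005]
contact_force: [-1.8, 0.2, 0.2]
opening: 0.45
finger_force: 0.0
```

{"op": "send_rows", "data": {
  "motion": [
    {"x":0,"y":0,"z":2.7,"rx":0,"ry":0,"rz":0,"jaw":4},
    {"x":0,"y":0,"z":2.8,"rx":0,"ry":0,"rz":0,"jaw":4},
    {"x":0,"y":0,"z":0,"rx":0,"ry":0,"rz":0,"jaw":4},
    {"x":0,"y":0,"z":0,"rx":0,"ry":0,"rz":0,"jaw":0.8},
    {"x":0,"y":0,"z":0,"rx":0,"ry":0,"rz":0,"jaw":0.8}
  ],
  "grip_force": 25
}}

```text
clock: 2.7
tool_pos: [0.4846, 0.0357, 0.0626]
eef_rot: [-0.007, 1.0, 0.0, 0.001]
contact_force: [0.2, -1.2, -1.5]
opening: 0.297
finger_force: 0.9
```

{"op": "send_rows", "data": {
  "motion": [
    {"x":0,"y":0,"z":0,"rx":0,"ry":0,"rz":0,"jaw":0.5},
    {"x":0,"y":0,"z":0,"rx":0,"ry":0,"rz":0,"jaw":0.5},
    {"x":0,"y":0,"z":0,"rx":0,"ry":0,"rz":0,"jaw":0.5},
    {"x":0,"y":0,"z":0,"rx":0,"ry":0,"rz":0,"jaw":0.5},
    {"x":0,"y":0,"z":0,"rx":0,"ry":0,"rz":0,"jaw":0.5}
  ]
}}

```text
clock: 3.2
tool_pos: [0.4845, 0.035, 0.0619]
eef_rot: [-0.006, 1.0, -0.0, 0.001]
contact_force: [-0.2, -1.9, 8.7]
opening: 0.112
finger_force: 25.0
```

{"op": "send_rows", "data": {
  "motion": [
    {"x":0,"y":-2,"z":0,"rx":0,"ry":0,"rz":0,"jaw":0.5},
    {"x":0,"y":-2,"z":0,"rx":0,"ry":0,"rz":0,"jaw":0.5},
    {"x":0,"y":-2,"z":0,"rx":0,"ry":0,"rz":0,"jaw":0.5},
    {"x":0,"y":-2,"z":0,"rx":0,"ry":0,"rz":0,"jaw":0.5},
    {"x":0,"y":-2,"z":0,"rx":0,"ry":0,"rz":0,"jaw":0.5}
  ]
}}

```text
clock: 3.7
tool_pos: [0.4834, -0.0642, 0.0619]
eef_rot: [-0.007, 1.0, 0.001, -0.001]
contact_force: [-4.7, 3.5, 12.5]
opening: 0.114
finger_force: 25.0
```

{"op": "send_rows", "data": {
  "motion": [
    {"x":0,"y":-2,"z":0,"rx":0,"ry":0,"rz":0,"jaw":0.5},
    {"x":0,"y":-1.5,"z":0,"rx":0,"ry":0,"rz":0,"jaw":0.5},
    {"x":0,"y":-0.5,"z":0,"rx":0,"ry":0,"rz":0,"jaw":0.5},
    {"x":0,"y":-0.4,"z":0,"rx":0,"ry":0,"rz":0,"jaw":0.5},
    {"x":0,"y":-0.4,"z":0,"rx":0,"ry":0,"rz":0,"jaw":0.5}
  ]
}}

```text
clock: 4.2
tool_pos: [0.4833, -0.0954, 0.0616]
eef_rot: [-0.015, 1.0, 0.011, -0.001]
contact_force: [-11.9, 40.5, 18.4]
opening: 0.114
finger_force: 24.7
```

{"op": "send_rows", "data": {
  "motion": [
    {"x":0,"y":0,"z":0,"rx":0,"ry":0,"rz":0,"jaw":0.5},
    {"x":0,"y":0,"z":0,"rx":0,"ry":0,"rz":0,"jaw":0.5},
    {"x":0,"y":0,"z":0,"rx":0,"ry":0,"rz":0,"jaw":0.5},
    {"x":0,"y":0,"z":0,"rx":0,"ry":0,"rz":0,"jaw":0.5},
    {"x":0,"y":0,"z":0,"rx":0,"ry":0,"rz":0,"jaw":0.5}
  ]
}}

```text
clock: 4.7
tool_pos: [0.4833, -0.0953, 0.0617]
eef_rot: [-0.015, 1.0, 0.011, -0.001]
contact_force: [-11.0, 34.1, 18.2]
opening: 0.119
finger_force: 24.7
```

{"op": "send_rows", "data": {
  "motion": [
    {"x":0,"y":0.3,"z":0,"rx":0,"ry":0,"rz":0,"jaw":0.5},
    {"x":0,"y":0.3,"z":0,"rx":0,"ry":0,"rz":0,"jaw":0.5},
    {"x":0,"y":0.3,"z":0,"rx":0,"ry":0,"rz":0,"jaw":0.5},
    {"x":0,"y":0,"z":0,"rx":0,"ry":0,"rz":0,"jaw":0.5},
    {"x":0,"y":0,"z":0,"rx":0,"ry":0,"rz":0,"jaw":0.5}
  ]
}}

```text
clock: 5.2
tool_pos: [0.4832, -0.0951, 0.0617]
eef_rot: [-0.011, 1.0, 0.005, -0.001]
contact_force: [-7.8, 17.7, 14.8]
opening: 0.115
finger_force: 24.7
```

```bash
python3 - <<'E'
from h import *
st(); s=snap('side','s2',(220,130,380,260),5)
print(p2w(s,[(268,268)],.072))
E
```

```text
5.2 [ 0.4832 -0.0951  0.0617] rpy [[-1.0, -0.022, -0.003], [-0.022, 1.0, 0.01], [0.002, 0.01, -1.0]] F [-7.8 17.7 14.8] op 10.2 ff 24.68404243933037 q7 [ 0.23  0.86 -0.2   2.09  0.6   0.25  1.1 ]
[[0.56605976 0.2396267  0.072     ]]
```

View pics/s2.png

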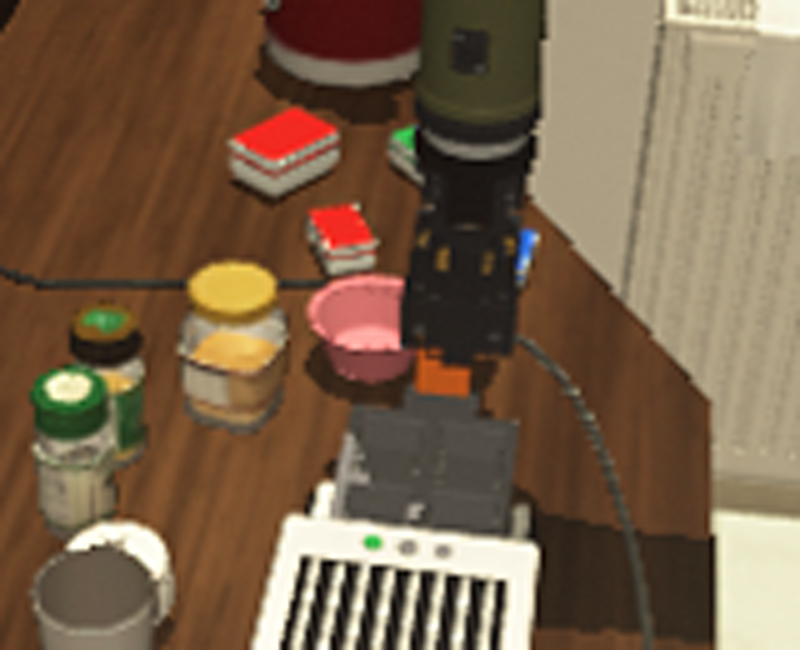

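{"op": "send_rows", "data": {
  "motion": [
    {"x":0,"y":0.3,"z":0,"rx":0,"ry":0,"rz":0,"jaw":0.5},
    {"x":0,"y":0.3,"z":0,"rx":0,"ry":0,"rz":0,"jaw":0.5},
    {"x":0,"y":0.2,"z":0,"rx":0,"ry":0,"rz":0,"jaw":0.5},
    {"x":0,"y":0,"z":0,"rx":0,"ry":0,"rz":0,"jaw":3},
    {"x":0,"y":0,"z":0,"rx":0,"ry":0,"rz":0,"jaw":3}
  ]
}}

```text
clock: 5.75
tool_pos: [0.4859, -0.0953, 0.061]
eef_rot: [-0.007, 1.0, 0.0, 0.001]
contact_force: [0.5, -0.3, 0.5]
opening: 0.271
finger_force: 0.0
```

{"op": "send_rows", "data": {
  "motion": [
    {"x":0,"y":0,"z":0,"rx":0,"ry":0,"rz":0,"jaw":3},
    {"x":0,"y":0,"z":-3,"rx":0,"ry":0,"rz":0,"jaw":3},
    {"x":0,"y":0,"z":-4,"rx":0,"ry":0,"rz":0,"jaw":3},
    {"x":0,"y":0,"z":-5,"rx":0,"ry":0,"rz":0,"jaw":3},
    {"x":0,"y":0,"z":-5,"rx":0,"ry":0,"rz":0,"jaw":3}
  ]
}}

```text
clock: 6.25
tool_pos: [0.485, -0.0956, 0.2323]
eef_rot: [-0.007, 1.0, 0.0, -0.001]
contact_force: [1.9, 1.0, -0.1]
opening: 0.334
finger_force: 0.0
```

{"op": "send_rows", "data": {
  "motion": [
    {"x":-1,"y":-1,"z":-4,"rx":0,"ry":0,"rz":0,"jaw":8.8},
    {"x":0,"y":0,"z":0,"rx":0,"ry":0,"rz":0,"jaw":8.8},
    {"x":0,"y":0,"z":0,"rx":0,"ry":0,"rz":0,"jaw":8.8},
    {"x":0,"y":0,"z":0,"rx":0,"ry":0,"rz":0,"jaw":8.8},
    {"x":0,"y":0,"z":0,"rx":0,"ry":0,"rz":0,"jaw":8.8}
  ]
}}

```text
clock: 6.75
tool_pos: [0.4944, -0.1052, 0.2692]
eef_rot: [-0.007, 1.0, 0.0, -0.002]
contact_force: [-0.6, 0.5, 0.1]
opening: 0.769
finger_force: 0.0
```

```bash
python3 - <<'E'
from h import *
st(); s=snap('wrist','w3'); tops(s)
E
```

```text
6.75 [ 0.4944 -0.1052  0.2692] rpy [[-1.0, -0.015, -0.003], [-0.015, 1.0, 0.001], [0.003, 0.001, -1.0]] F [-0.6  0.5  0.1] op 67.8 ff 0.0 q7 [ 0.44  0.54 -0.51  1.88  0.35  0.81  1.33]
blue px [151. 151.] ctr [ 460.2 -264.4] size 48.5 32.2 long-axis deg 80.6
red px [156. 246.] ctr [ 583.3 -269.9] size 50.8 33.8 long-axis deg -64.9
```

View pics/w3.png

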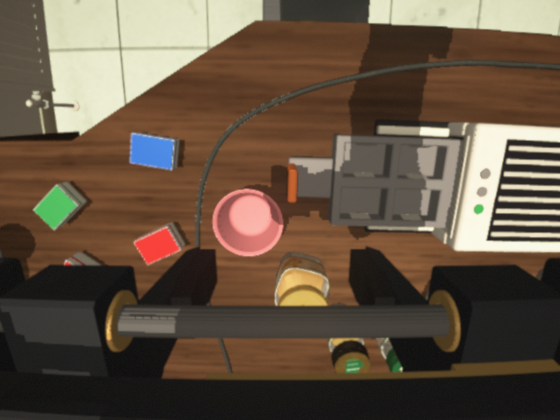

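```bash
python3 - <<'E'
from h import *
s=load('wrist'); im=s['img'][115:240,325:475,::-1]
cv2.imwrite('pics/c3.png',cv2.resize(im,None,fx=4.8,fy=4.8,interpolation=cv2.INTER_CUBIC))
E
```

```text
(no output)
```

View pics/c3.png

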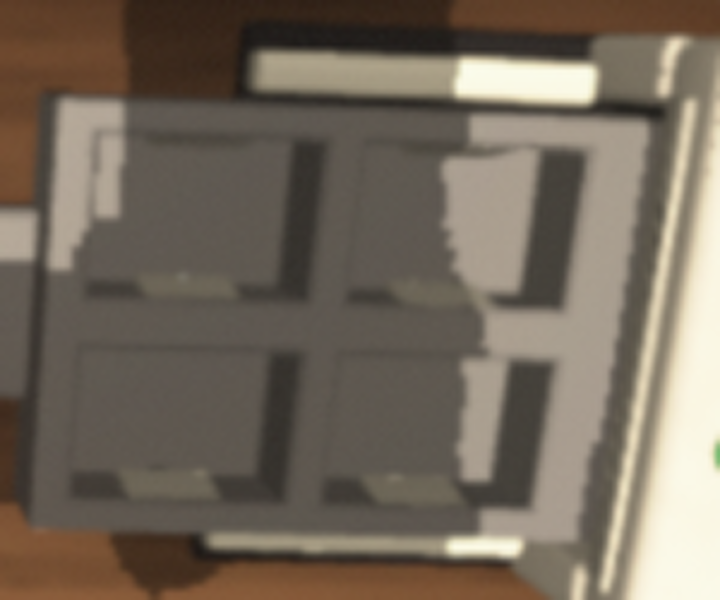

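```bash
python3 - <<'E'
from h import *
s=load('wrist')
P={2:[(95,130),(328,140),(307,302),(85,297)],4:[(360,140),(592,150),(565,312),(345,305)],1:[(78,345),(300,352),(285,505),(70,495)],3:[(335,350),(553,358),(530,510),(322,503)]}
C={}
for k,v in P.items():
    w=p2w(s,[(325+x/4.8,115+y/4.8) for x,y in v],.04); C[k]=w.mean(0)
    print(k,w.mean(0).round(4),'len',np.linalg.norm(w[1]-w[0]).round(4),np.linalg.norm(w[2]-w[3]).round(4),'wid',np.linalg.norm(w[3]-w[0]).round(4),np.linalg.norm(w[1]-w[2]).round(4))
d=C[4]-C[2]+C[3]-C[1]; print('angle',np.degrees(np.arctan2(d[1],d[0])),np.linalg.norm(d)/2,C[1]-C[2],C[3]-C[4])
d=(C[1]-C[2]+C[3]-C[4]);print(np.degrees(np.arctan2(d[1],d[0])))
w=p2w(s,[(325+x/4.8,115+y/4.8) for x,y in [(50,95),(650,118),(580,540),(30,525)]],.04);print(w.round(4))
w=p2w(s,[(288,200),(297,200)],.074);print(w)
E
```

```text
2 [ 0.4663 -0.0074  0.04  ] len 0.0563 0.055 wid 0.0402 0.0394
4 [0.4672 0.0575 0.04  ] len 0.0575 0.0559 wid 0.0401 0.0398
1 [ 0.5181 -0.0081  0.04  ] len 0.0556 0.0554 wid 0.0388 0.0399
3 [0.5188 0.0564 0.04  ] len 0.0559 0.0548 wid 0.0399 0.0401
angle 89.28851300459546 0.06471410582250461 [ 0.05186787 -0.00072065  0.        ] [ 0.05151385 -0.00104696  0.        ]
-0.9795429175204715
[[ 0.4378 -0.0465  0.04  ]
 [ 0.4397  0.0996  0.04  ]
 [ 0.5474  0.0987  0.04  ]
 [ 0.545  -0.0454  0.04  ]]
[[ 0.506305   -0.09968796  0.074     ]
 [ 0.50616783 -0.08992166  0.074     ]]
```

{"op": "send_rows", "data": {
  "motion": [
    {"x":0,"y":0,"z":0,"rx":0,"ry":0,"rz":0.145,"jaw":7},
    {"x":0,"y":0,"z":0,"rx":0,"ry":0,"rz":0.145,"jaw":7},
    {"x":0,"y":0,"z":0,"rx":0,"ry":0,"rz":0.145,"jaw":7},
    {"x":0,"y":0,"z":0,"rx":0,"ry":0,"rz":0.145,"jaw":7},
    {"x":0,"y":0,"z":0,"rx":0,"ry":0,"rz":0.145,"jaw":7}
  ]
}}

```text
clock: 7.3
tool_pos: [0.495, -0.1052, 0.2697]
eef_rot: [0.35, 0.937, -0.0, -0.001]
contact_force: [-0.0, -0.4, -0.6]
opening: 0.793
finger_force: 0.0
```

{"op": "send_rows", "data": {
  "motion": [
    {"x":0,"y":0,"z":0,"rx":0,"ry":0,"rz":0.145,"jaw":7},
    {"x":0,"y":0,"z":0,"rx":0,"ry":0,"rz":0.145,"jaw":7},
    {"x":0,"y":0,"z":0,"rx":0,"ry":0,"rz":0.145,"jaw":7},
    {"x":0,"y":0,"z":0,"rx":0,"ry":0,"rz":0.145,"jaw":7},
    {"x":0,"y":0,"z":0,"rx":0,"ry":0,"rz":0.145,"jaw":7}
  ]
}}

```text
clock: 7.8
tool_pos: [0.495, -0.1051, 0.2697]
eef_rot: [0.66, 0.751, -0.001, -0.001]
contact_force: [0.2, -0.3, 0.4]
opening: 0.795
finger_force: 0.0
```

{"op": "send_rows", "data": {
  "motion": [
    {"x":0,"y":0,"z":0,"rx":0,"ry":0,"rz":0.145,"jaw":7},
    {"x":0,"y":0,"z":0,"rx":0,"ry":0,"rz":0.145,"jaw":7},
    {"x":-4,"y":0,"z":2,"rx":0,"ry":0,"rz":0,"jaw":7},
    {"x":-4,"y":0,"z":2,"rx":0,"ry":0,"rz":0,"jaw":7},
    {"x":-4,"y":0,"z":2,"rx":0,"ry":0,"rz":0,"jaw":7}
  ]
}}

```text
clock: 8.3
tool_pos: [0.4768, -0.2244, 0.2093]
eef_rot: [0.759, 0.651, -0.0, -0.001]
contact_force: [0.2, 0.1, -0.0]
opening: 0.798
finger_force: 0.0
```

{"op": "send_rows", "data": {
  "motion": [
    {"x":-4,"y":-0.9,"z":2,"rx":0,"ry":0,"rz":0,"jaw":7},
    {"x":0,"y":0,"z":2,"rx":0,"ry":0,"rz":0,"jaw":7},
    {"x":0,"y":0,"z":0,"rx":0,"ry":0,"rz":0,"jaw":7},
    {"x":0,"y":0,"z":0,"rx":0,"ry":0,"rz":0,"jaw":7},
    {"x":0,"y":0,"z":0,"rx":0,"ry":0,"rz":0,"jaw":7}
  ]
}}

```text
clock: 8.8
tool_pos: [0.4631, -0.2609, 0.1713]
eef_rot: [0.759, 0.651, 0.001, 0.0]
contact_force: [0.9, -0.1, -0.8]
opening: 0.793
finger_force: 0.0
```

```bash
cat >> h.py <<'E'
def plan(x,y,z,ang):
    s=get_state(); M=R.from_quat(s['eef_rot']).as_matrix(); p=np.array(s['tool_pos'])
    cur=np.degrees(np.arctan2(M[1,1],M[0,1])); rz=-np.radians(ang-cur)
    a=np.radians(ang); ty=np.array([np.cos(a),np.sin(a),0]); tx=np.array([-np.sin(a),np.cos(a),0])
    d=np.array([x,y,z])-p
    tgt=np.c_[tx,ty,[0,0,-1]]; rv=R.from_matrix(M.T@tgt).as_rotvec()
    print('t',round(s['clock'],1),'pos',p.round(4),'ang',cur.round(1),'rv',rv.round(3),'| after turn cm x',(d@tx*100).round(2),'y',(d@ty*100).round(2),'z',(-d[2]*100).round(2),'| open',round(s['opening']*88.1,1),'F',np.round(s['contact_force'],1))
E
python3 - <<'E'
from h import *
st();plan(.4605,-.264,.028,-9)
s=snap('wrist','w4');tops(s)
E
```

```text
8.8 [ 0.4631 -0.2609  0.1713] rpy [[0.152, 0.988, 0.001], [0.988, -0.152, 0.0], [0.001, 0.001, -1.0]] F [ 0.9 -0.1 -0.8] op 69.9 ff 0.0 q7 [ 0.44  0.68 -0.02  1.93  0.02  0.53  0.25]
t 8.8 pos [ 0.4631 -0.2609  0.1713] ang -8.7 rv [ 0.001 -0.001  0.005] | after turn cm x -0.34 y -0.21 z 14.33 | open 69.9 F [ 0.9 -0.1 -0.8]
blue px [281. 201.] ctr [ 460.2 -264. ] size 49.0 32.1 long-axis deg 81.8
red px [489. 261.] ctr [ 660.2 -352.4] size 41.6 17.5 long-axis deg -9.7
red px [413. 188.] ctr [ 582.9 -269.4] size 49.4 33.8 long-axis deg -64.4
```

{"op": "send_rows", "data": {
  "motion": [
    {"x":-0.3,"y":-0.2,"z":4,"rx":0,"ry":0,"rz":0,"jaw":6},
    {"x":0,"y":0,"z":4,"rx":0,"ry":0,"rz":0,"jaw":6},
    {"x":0,"y":0,"z":4,"rx":0,"ry":0,"rz":0,"jaw":6},
    {"x":0,"y":0,"z":2.3,"rx":0,"ry":0,"rz":0,"jaw":6},
    {"x":0,"y":0,"z":0,"rx":0,"ry":0,"rz":0,"jaw":6}
  ]
}}

```text
clock: 9.35
tool_pos: [0.459, -0.2632, 0.0258]
eef_rot: [0.759, 0.651, -0.001, -0.002]
contact_force: [0.3, -0.4, 0.2]
opening: 0.682
finger_force: 0.0
```

{"op": "send_rows", "data": {
  "motion": [
    {"x":0,"y":0,"z":0,"rx":0,"ry":0,"rz":0,"jaw":3},
    {"x":0,"y":0,"z":0,"rx":0,"ry":0,"rz":0,"jaw":3},
    {"x":0,"y":0,"z":0,"rx":0,"ry":0,"rz":0,"jaw":3},
    {"x":0,"y":0,"z":0,"rx":0,"ry":0,"rz":0,"jaw":3},
    {"x":0,"y":0,"z":0,"rx":0,"ry":0,"rz":0,"jaw":3}
  ],
  "grip_force": 25
}}

```text
clock: 9.85
tool_pos: [0.4606, -0.2653, 0.0292]
eef_rot: [0.76, 0.65, 0.001, 0.001]
contact_force: [-1.1, 1.1, 7.9]
opening: 0.405
finger_force: 25.0
```

{"op": "send_rows", "data": {
  "motion": [
    {"x":0,"y":0,"z":-4,"rx":0,"ry":0,"rz":0,"jaw":3},
    {"x":0,"y":0,"z":-4,"rx":0,"ry":0,"rz":0,"jaw":3},
    {"x":0,"y":0,"z":-2,"rx":0,"ry":0,"rz":0,"jaw":3},
    {"x":0,"y":0,"z":0,"rx":0,"ry":0,"rz":0,"jaw":3},
    {"x":0,"y":0,"z":0,"rx":0,"ry":0,"rz":0,"jaw":3}
  ]
}}

```text
clock: 10.35
tool_pos: [0.4596, -0.2649, 0.128]
eef_rot: [0.76, 0.65, 0.0, 0.0]
contact_force: [-0.8, -0.5, -0.2]
opening: 0.403
finger_force: 25.0
```

```bash
python3 - <<'E'
from h import *
plan(.467,.0575,.12,-0.8)
s=snap('wrist','w5');tops(s,z=get_state()['tool_pos'][2]-.002)
E
```

```text
t 10.3 pos [ 0.4596 -0.2649  0.128 ] ang -8.9 rv [ 0.001  0.    -0.141] | after turn cm x 32.24 y 0.29 z 0.8 | open 35.5 F [-0.8 -0.5 -0.2]
blue px [282. 262.] ctr [ 459.2 -261.7] size 45.3 33.3 long-axis deg 81.1
red px [505. 337.] ctr [ 572.3 -324.3] size 10.7 7.9 long-axis deg -37.3
red px [519. 287.] ctr [ 578.5 -295.8] size 23.7 21.3 long-axis deg -36.4
red px [439. 193.] ctr [ 535.8 -238.2] size 29.3 19.6 long-axis deg -64.7
```

{"op": "send_rows", "data": {
  "motion": [
    {"x":0,"y":0,"z":0,"rx":0,"ry":0,"rz":-0.141,"jaw":3},
    {"x":4,"y":0,"z":0,"rx":0,"ry":0,"rz":0,"jaw":3},
    {"x":4,"y":0,"z":0,"rx":0,"ry":0,"rz":0,"jaw":3},
    {"x":4,"y":0,"z":0,"rx":0,"ry":0,"rz":0,"jaw":3},
    {"x":4,"y":0,"z":0,"rx":0,"ry":0,"rz":0,"jaw":3}
  ]
}}

```text
clock: 10.9
tool_pos: [0.4608, -0.1033, 0.1264]
eef_rot: [0.712, 0.702, -0.001, -0.001]
contact_force: [0.3, 0.3, 0.0]
opening: 0.403
finger_force: 25.0
```

{"op": "send_rows", "data": {
  "motion": [
    {"x":4,"y":0,"z":0,"rx":0,"ry":0,"rz":0,"jaw":3},
    {"x":4,"y":0,"z":0,"rx":0,"ry":0,"rz":0,"jaw":3},
    {"x":4,"y":0,"z":0,"rx":0,"ry":0,"rz":0,"jaw":3},
    {"x":4,"y":0.3,"z":0,"rx":0,"ry":0,"rz":0,"jaw":3},
    {"x":0.1,"y":0,"z":0,"rx":0,"ry":0,"rz":0,"jaw":3}
  ]
}}

```text
clock: 11.4
tool_pos: [0.4668, 0.0631, 0.1263]
eef_rot: [0.708, 0.706, 0.001, -0.002]
contact_force: [-0.3, 0.0, -0.0]
opening: 0.401
finger_force: 25.0
```

{"op": "send_rows", "data": {
  "motion": [
    {"x":0,"y":0,"z":0,"rx":0,"ry":0,"rz":0,"jaw":3},
    {"x":0,"y":0,"z":0,"rx":0,"ry":0,"rz":0,"jaw":3},
    {"x":0,"y":0,"z":0,"rx":0,"ry":0,"rz":0,"jaw":3},
    {"x":0,"y":0,"z":0,"rx":0,"ry":0,"rz":0,"jaw":3},
    {"x":0,"y":0,"z":0,"rx":0,"ry":0,"rz":0,"jaw":3}
  ]
}}

```text
clock: 11.9
tool_pos: [0.467, 0.0551, 0.1277]
eef_rot: [0.713, 0.702, -0.0, 0.0]
contact_force: [0.1, 0.1, -0.4]
opening: 0.404
finger_force: 25.0
```

```bash
python3 - <<'E'
from h import *
plan(.467,.0565,.085,-0.8)
s=snap('wrist','w6');tops(s,z=get_state()['tool_pos'][2]-.003)
E
```

```text
t 11.9 pos [0.467  0.0551 0.1277] ang -0.9 rv [-0.     0.    -0.002] | after turn cm x 0.14 y -0.01 z 4.27 | open 35.6 F [ 0.1  0.1 -0.4]
blue px [282. 262.] ctr [466.1  58. ] size 44.9 33.3 long-axis deg 89.0
```

View pics/w6.png

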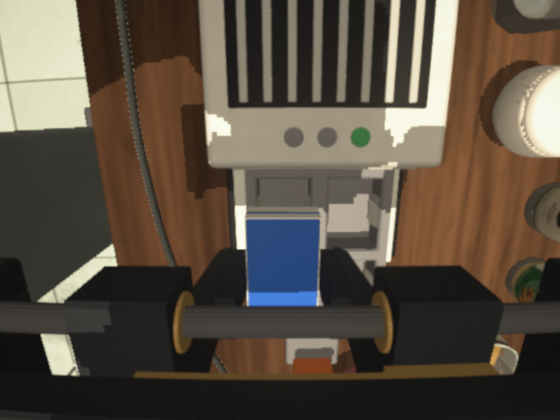

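```bash
python3 - <<'E'
from h import *
s=load('wrist')
print(p2w(s,[(282,213),(247,215),(321,215)],.1247).round(4)); print(p2w(s,[(258,178),(309,178),(328,178),(376,180)],.04).round(4))
E
```

```text
[[0.4664 0.0844 0.1247]
 [0.4502 0.0837 0.1247]
 [0.4844 0.0831 0.1247]]
[[0.449  0.0852 0.04  ]
 [0.4856 0.0846 0.04  ]
 [0.4993 0.0844 0.04  ]
 [0.5342 0.0825 0.04  ]]
```

{"op": "send_rows", "data": {
  "motion": [
    {"x":0,"y":0,"z":2.5,"rx":0,"ry":0,"rz":0,"jaw":3},
    {"x":0,"y":0,"z":1.5,"rx":0,"ry":0,"rz":0,"jaw":3},
    {"x":0,"y":0,"z":1,"rx":0,"ry":0,"rz":0,"jaw":3},
    {"x":0,"y":0,"z":0.5,"rx":0,"ry":0,"rz":0,"jaw":3},
    {"x":0,"y":0,"z":0.5,"rx":0,"ry":0,"rz":0,"jaw":3}
  ]
}}

```text
clock: 12.45
tool_pos: [0.4672, 0.056, 0.0676]
eef_rot: [0.712, 0.702, 0.0, 0.0]
contact_force: [-0.4, 0.1, -0.8]
opening: 0.402
finger_force: 25.0
```

{"op": "send_rows", "data": {
  "motion": [
    {"x":0,"y":0,"z":0.5,"rx":0,"ry":0,"rz":0,"jaw":3},
    {"x":0,"y":0,"z":0.5,"rx":0,"ry":0,"rz":0,"jaw":3},
    {"x":0,"y":0,"z":0.4,"rx":0,"ry":0,"rz":0,"jaw":3},
    {"x":0,"y":0,"z":0,"rx":0,"ry":0,"rz":0,"jaw":3},
    {"x":0,"y":0,"z":0,"rx":0,"ry":0,"rz":0,"jaw":3}
  ]
}}

```text
clock: 12.95
tool_pos: [0.4677, 0.0562, 0.0538]
eef_rot: [0.712, 0.702, 0.001, 0.0]
contact_force: [0.4, -0.3, -0.4]
opening: 0.4
finger_force: 25.0
```

{"op": "send_rows", "data": {
  "motion": [
    {"x":0,"y":0,"z":0,"rx":0,"ry":0,"rz":0,"jaw":4.8},
    {"x":0,"y":0,"z":0,"rx":0,"ry":0,"rz":0,"jaw":4.8},
    {"x":0,"y":0,"z":0,"rx":0,"ry":0,"rz":0,"jaw":4.8},
    {"x":0,"y":0,"z":-2,"rx":0,"ry":0,"rz":0,"jaw":4.8},
    {"x":0.2,"y":0,"z":-2,"rx":0,"ry":0,"rz":0,"jaw":0}
  ]
}}

```text
clock: 13.45
tool_pos: [0.4663, 0.0577, 0.0938]
eef_rot: [0.712, 0.702, -0.001, -0.001]
contact_force: [0.9, -1.2, 0.6]
opening: 0.478
finger_force: 0.0
```

{"op": "send_rows", "data": {
  "motion": [
    {"x":0,"y":0,"z":0,"rx":0,"ry":0,"rz":0,"jaw":0},
    {"x":0,"y":0,"z":0,"rx":0,"ry":0,"rz":0,"jaw":0},
    {"x":0,"y":0,"z":0,"rx":0,"ry":0,"rz":0,"jaw":0},
    {"x":0,"y":0,"z":0,"rx":0,"ry":0,"rz":0,"jaw":0},
    {"x":0,"y":0,"z":1.5,"rx":0,"ry":0,"rz":0,"jaw":0}
  ]
}}

```text
clock: 13.95
tool_pos: [0.4677, 0.0581, 0.079]
eef_rot: [0.712, 0.702, 0.001, 0.001]
contact_force: [-0.2, 0.6, 0.3]
opening: 0.024
finger_force: 0.0
```

{"op": "send_rows", "data": {
  "motion": [
    {"x":0,"y":0,"z":1,"rx":0,"ry":0,"rz":0,"jaw":0},
    {"x":0,"y":0,"z":0.8,"rx":0,"ry":0,"rz":0,"jaw":0},
    {"x":0,"y":0,"z":0.5,"rx":0,"ry":0,"rz":0,"jaw":0},
    {"x":0,"y":0,"z":0.2,"rx":0,"ry":0,"rz":0,"jaw":0},
    {"x":0,"y":0,"z":0,"rx":0,"ry":0,"rz":0,"jaw":0}
  ]
}}

```text
clock: 14.45
tool_pos: [0.4668, 0.058, 0.0533]
eef_rot: [0.712, 0.702, -0.0, -0.0]
contact_force: [0.3, -0.3, 0.1]
opening: -0.001
finger_force: 0.0
```

{"op": "send_rows", "data": {
  "motion": [
    {"x":0,"y":0,"z":0.2,"rx":0,"ry":0,"rz":0,"jaw":0},
    {"x":0,"y":0,"z":0.2,"rx":0,"ry":0,"rz":0,"jaw":0},
    {"x":0,"y":0,"z":0.2,"rx":0,"ry":0,"rz":0,"jaw":0},
    {"x":0,"y":0,"z":0,"rx":0,"ry":0,"rz":0,"jaw":0},
    {"x":0,"y":0,"z":0,"rx":0,"ry":0,"rz":0,"jaw":0}
  ]
}}

```text
clock: 14.95
tool_pos: [0.467, 0.058, 0.0511]
eef_rot: [0.712, 0.702, 0.001, 0.001]
contact_force: [-5.0, 0.4, 46.0]
opening: 0.004
finger_force: 22.8
```

{"op": "send_rows", "data": {
  "motion": [
    {"x":0,"y":0,"z":-0.8,"rx":0,"ry":0,"rz":0,"jaw":0},
    {"x":0,"y":0,"z":-5,"rx":0,"ry":0,"rz":0,"jaw":0},
    {"x":0,"y":0,"z":-5,"rx":0,"ry":0,"rz":0,"jaw":0},
    {"x":-4,"y":0,"z":-3,"rx":0,"ry":0,"rz":0,"jaw":6.5},
    {"x":-5,"y":0,"z":0,"rx":0,"ry":0,"rz":0,"jaw":6.5}
  ]
}}

```text
clock: 15.45
tool_pos: [0.4688, -0.0304, 0.1892]
eef_rot: [0.71, 0.704, 0.004, 0.003]
contact_force: [1.4, -1.0, -0.4]
opening: 0.162
finger_force: 0.0
```

{"op": "send_rows", "data": {
  "motion": [
    {"x":0,"y":0,"z":0,"rx":0,"ry":0,"rz":-0.15,"jaw":6.5},
    {"x":0,"y":0,"z":0,"rx":0,"ry":0,"rz":-0.15,"jaw":6.5},
    {"x":0,"y":0,"z":0,"rx":0,"ry":0,"rz":-0.15,"jaw":6.5},
    {"x":0,"y":0,"z":0,"rx":0,"ry":0,"rz":0,"jaw":6.5},
    {"x":0,"y":0,"z":0,"rx":0,"ry":0,"rz":0,"jaw":6.5}
  ]
}}

```text
clock: 15.95
tool_pos: [0.4657, -0.0319, 0.1855]
eef_rot: [0.539, 0.842, 0.0, -0.0]
contact_force: [-1.1, -0.6, 0.0]
opening: 0.621
finger_force: 0.0
```

```bash
python3 - <<'E'
from h import *
plan(.583,-.2695,.15,25)
s=snap('wrist','w7');tops(s,.04)
print(w2p(s,[[.467,.0575,.04]]))
E
```

```text
t 15.9 pos [ 0.4657 -0.0319  0.1855] ang 24.8 rv [-0.    -0.    -0.004] | after turn cm x -26.49 y 0.59 z 3.55 | open 54.7 F [-1.1 -0.6  0. ]
blue px [329. 108.] ctr [467.   57.4] size 48.2 32.0 long-axis deg 89.6
[[329.01916463 107.73935239]]
```

View pics/w7.png

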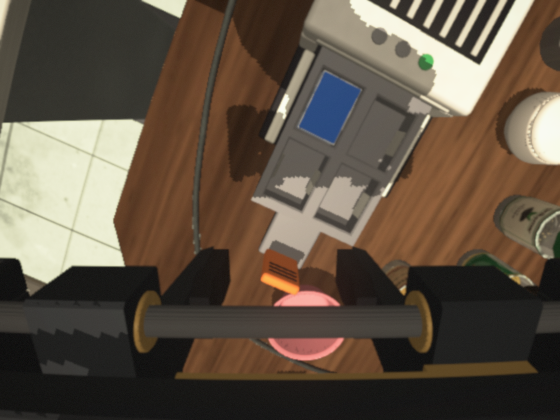

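{"op": "send_rows", "data": {
  "motion": [
    {"x":-4.4,"y":0.1,"z":0,"rx":0,"ry":0,"rz":0,"jaw":6.5},
    {"x":-4.4,"y":0.1,"z":0,"rx":0,"ry":0,"rz":0,"jaw":6.5},
    {"x":-4.4,"y":0.1,"z":0,"rx":0,"ry":0,"rz":0,"jaw":6.5},
    {"x":-4.4,"y":0.1,"z":0,"rx":0,"ry":0,"rz":0,"jaw":6.5},
    {"x":-4.4,"y":0.1,"z":0,"rx":0,"ry":0,"rz":0,"jaw":6.5}
  ]
}}

```text
clock: 16.5
tool_pos: [0.5638, -0.2306, 0.1855]
eef_rot: [0.538, 0.843, 0.0, -0.0]
contact_force: [0.7, -0.2, 0.7]
opening: 0.738
finger_force: 0.0
```

{"op": "send_rows", "data": {
  "motion": [
    {"x":-4.4,"y":0.1,"z":0,"rx":0,"ry":0,"rz":0,"jaw":6.5},
    {"x":0,"y":0,"z":0,"rx":0,"ry":0,"rz":0,"jaw":6.5},
    {"x":0,"y":0,"z":0,"rx":0,"ry":0,"rz":0,"jaw":6.5},
    {"x":0,"y":0,"z":0,"rx":0,"ry":0,"rz":0,"jaw":6.5},
    {"x":0,"y":0,"z":0,"rx":0,"ry":0,"rz":0,"jaw":6.5}
  ]
}}

```text
clock: 17.0
tool_pos: [0.5826, -0.2665, 0.1857]
eef_rot: [0.537, 0.844, 0.0, -0.001]
contact_force: [1.0, 0.7, -0.6]
opening: 0.739
finger_force: 0.0
```

```bash
python3 - <<'E'
from h import *
plan(.583,-.2695,.028,25)
s=snap('wrist','w8');tops(s)
E
```

```text
t 17.0 pos [ 0.5826 -0.2665  0.1857] ang 25.1 rv [-0.    -0.002  0.002] | after turn cm x -0.29 y -0.09 z 15.77 | open 65.1 F [ 1.   0.7 -0.6]
red px [294. 300.] ctr [ 637.  -361.4] size 62.6 26.8 long-axis deg 25.0
red px [283. 197.] ctr [ 582.4 -269.4] size 49.1 34.1 long-axis deg -64.1
```

{"op": "send_rows", "data": {
  "motion": [
    {"x":-0.2,"y":-0.1,"z":4.5,"rx":0,"ry":0,"rz":0,"jaw":6},
    {"x":0,"y":0,"z":4,"rx":0,"ry":0,"rz":0,"jaw":6},
    {"x":0,"y":0,"z":4,"rx":0,"ry":0,"rz":0,"jaw":6},
    {"x":0,"y":0,"z":3.2,"rx":0,"ry":0,"rz":0,"jaw":6},
    {"x":0,"y":0,"z":0,"rx":0,"ry":0,"rz":0,"jaw":6}
  ]
}}

```text
clock: 17.55
tool_pos: [0.5795, -0.2684, 0.0246]
eef_rot: [0.537, 0.844, -0.001, -0.004]
contact_force: [-1.0, 1.0, 1.1]
opening: 0.682
finger_force: 0.0
```

{"op": "send_rows", "data": {
  "motion": [
    {"x":0,"y":0,"z":0,"rx":0,"ry":0,"rz":0,"jaw":3},
    {"x":0,"y":0,"z":0,"rx":0,"ry":0,"rz":0,"jaw":3},
    {"x":0,"y":0,"z":0,"rx":0,"ry":0,"rz":0,"jaw":3},
    {"x":0,"y":0,"z":0,"rx":0,"ry":0,"rz":0,"jaw":3},
    {"x":0,"y":0,"z":0,"rx":0,"ry":0,"rz":0,"jaw":3}
  ]
}}

```text
clock: 18.05
tool_pos: [0.584, -0.2714, 0.0308]
eef_rot: [0.537, 0.843, 0.0, 0.002]
contact_force: [0.0, 0.3, 8.0]
opening: 0.404
finger_force: 25.0
```

{"op": "send_rows", "data": {
  "motion": [
    {"x":0,"y":0,"z":-4,"rx":0,"ry":0,"rz":0,"jaw":3},
    {"x":0,"y":0,"z":-4,"rx":0,"ry":0,"rz":0,"jaw":3},
    {"x":0,"y":0,"z":-2.5,"rx":0,"ry":0,"rz":0,"jaw":3},
    {"x":0,"y":0,"z":0,"rx":0,"ry":0,"rz":0.15,"jaw":3},
    {"x":0,"y":0,"z":0,"rx":0,"ry":0,"rz":0.15,"jaw":3}
  ]
}}

```text
clock: 18.55
tool_pos: [0.5833, -0.2714, 0.1358]
eef_rot: [0.66, 0.751, 0.001, 0.001]
contact_force: [-0.7, 0.3, -0.7]
opening: 0.406
finger_force: 25.0
```

{"op": "send_rows", "data": {
  "motion": [
    {"x":0,"y":0,"z":0,"rx":0,"ry":0,"rz":0.15,"jaw":3},
    {"x":0,"y":0,"z":0,"rx":0,"ry":0,"rz":0,"jaw":3},
    {"x":0,"y":0,"z":0,"rx":0,"ry":0,"rz":0,"jaw":3},
    {"x":0,"y":0,"z":0,"rx":0,"ry":0,"rz":0,"jaw":3},
    {"x":0,"y":0,"z":0,"rx":0,"ry":0,"rz":0,"jaw":3}
  ]
}}

```text
clock: 19.05
tool_pos: [0.5826, -0.271, 0.1337]
eef_rot: [0.712, 0.703, 0.0, -0.0]
contact_force: [-0.1, -0.1, -1.0]
opening: 0.404
finger_force: 25.0
```

```bash
python3 - <<'E'
from h import *
plan(.519,.0555,.052,-0.8)
s=snap('wrist','w9');tops(s,z=get_state()['tool_pos'][2]-.003)
E
```

```text
t 19.1 pos [ 0.5826 -0.271   0.1337] ang -0.7 rv [ 0.    -0.     0.001] | after turn cm x 32.56 y -6.82 z 8.17 | open 35.6 F [-0.1 -0.1 -1. ]
red px [334. 347.] ctr [ 610.2 -316. ] size 28.0 13.0 long-axis deg -36.2
red px [282. 261.] ctr [ 581.5 -267.4] size 47.4 33.8 long-axis deg 89.2
```

```bash
python3 - <<'E'
from h import *
s=load('scene')
# bases/tops in scene: glasses, grinders, jar, bottle
for n,b,t in [('jar',(330,226),(330,192)),('grinder',(310,202),(309,172)),('dark',(328,200),(328,177)),('bottle',(313,178),(313,133)),('glass',(254,187),(253,163)),('sugar',(277,204),(277,181))]:
    B=p2w(s,[b],0)[0]
    hs=np.arange(0,.35,.005); px=w2p(s,[[B[0],B[1],h] for h in hs]); print(n,B.round(3),'h',hs[np.argmin(abs(px[:,1]-t[1]))])
E
```

```text
jar [ 0.633 -0.08   0.   ] h 0.095
grinder [0.723 0.059 0.   ] h 0.09
dark [0.768 0.028 0.   ] h 0.07
bottle [0.886 0.179 0.   ] h 0.15
glass [0.706 0.272 0.   ] h 0.08
sugar [0.652 0.123 0.   ] h 0.07
```

{"op": "send_rows", "data": {
  "motion": [
    {"x":4,"y":-2,"z":0,"rx":0,"ry":0,"rz":0,"jaw":3},
    {"x":4,"y":-2,"z":0,"rx":0,"ry":0,"rz":0,"jaw":3},
    {"x":4,"y":-1,"z":0,"rx":0,"ry":0,"rz":0,"jaw":3},
    {"x":4,"y":-1,"z":0,"rx":0,"ry":0,"rz":0,"jaw":3},
    {"x":4,"y":-0.8,"z":0,"rx":0,"ry":0,"rz":0,"jaw":3}
  ]
}}

```text
clock: 19.6
tool_pos: [0.5169, -0.0687, 0.1339]
eef_rot: [0.712, 0.702, 0.0, -0.0]
contact_force: [0.6, -0.1, -0.6]
opening: 0.4
finger_force: 25.0
```

{"op": "send_rows", "data": {
  "motion": [
    {"x":4.5,"y":0,"z":0,"rx":0,"ry":0,"rz":0,"jaw":3},
    {"x":4.5,"y":0,"z":0,"rx":0,"ry":0,"rz":0,"jaw":3},
    {"x":3.5,"y":0,"z":0,"rx":0,"ry":0,"rz":0,"jaw":3},
    {"x":0,"y":0,"z":0,"rx":0,"ry":0,"rz":0,"jaw":3},
    {"x":0,"y":0,"z":0,"rx":0,"ry":0,"rz":0,"jaw":3}
  ]
}}

```text
clock: 20.1
tool_pos: [0.5193, 0.0557, 0.1337]
eef_rot: [0.711, 0.703, 0.0, 0.0]
contact_force: [-0.2, -0.7, -1.3]
opening: 0.403
finger_force: 25.0
```

```bash
cat >> h.py <<'E'
def edge(n,z):
    "far edge (tool +x, top of image) of the held cartridge top: coloured region extreme"
    s=load('wrist'); hsv=cv2.cvtColor(s['img'],cv2.COLOR_RGB2HSV); a,b=HUE[n]
    m=cv2.inRange(hsv,(a,150,60),(b,255,255))[:, 240:325]; 
    if n=='red': m|=cv2.inRange(hsv,(174,150,60),(180,255,255))[:,240:325]
    v,u=np.nonzero(m[180:300]); print('edge',p2w(s,[(240+np.median(u[v==v.min()+1]),180+v.min())],z).round(4),'sides',p2w(s,[(240+u.min(),240),(240+u.max(),240)],z).round(4))
E
python3 - <<'E'
from h import *
plan(.519,.0555,.054,-0.8)
s=snap('wrist','w10');tops(s,z=get_state()['tool_pos'][2]-.005); edge('red',get_state()['tool_pos'][2]-.005)
E
```

```text
t 20.1 pos [0.5193 0.0557 0.1337] ang -0.7 rv [ 0.    -0.     0.003] | after turn cm x -0.02 y -0.03 z 7.97 | open 35.5 F [-0.2 -0.7 -1.3]
blue px [215. 213.] ctr [487.2  84.3] size 29.5 20.0 long-axis deg 89.3
red px [282. 261.] ctr [518.3  58.3] size 48.1 34.1 long-axis deg 89.3
edge [[0.5187 0.0823 0.1288]] sides [[0.5016 0.071  0.1288]
 [0.5356 0.0706 0.1288]]
```

{"op": "send_rows", "data": {
  "motion": [
    {"x":-0.1,"y":0,"z":2.5,"rx":0,"ry":0,"rz":0,"jaw":3},
    {"x":0,"y":0,"z":1.5,"rx":0,"ry":0,"rz":0,"jaw":3},
    {"x":0,"y":0,"z":1,"rx":0,"ry":0,"rz":0,"jaw":3},
    {"x":0,"y":0,"z":0.6,"rx":0,"ry":0,"rz":0,"jaw":3},
    {"x":0,"y":0,"z":0.5,"rx":0,"ry":0,"rz":0,"jaw":3}
  ]
}}

```text
clock: 20.65
tool_pos: [0.5195, 0.0531, 0.0725]
eef_rot: [0.713, 0.702, -0.0, 0.0]
contact_force: [-0.2, 0.2, -0.0]
opening: 0.405
finger_force: 25.0
```

{"op": "send_rows", "data": {
  "motion": [
    {"x":0,"y":0,"z":0.5,"rx":0,"ry":0,"rz":0,"jaw":3},
    {"x":0,"y":0,"z":0.5,"rx":0,"ry":0,"rz":0,"jaw":3},
    {"x":0,"y":0,"z":0.5,"rx":0,"ry":0,"rz":0,"jaw":3},
    {"x":0,"y":0,"z":0.2,"rx":0,"ry":0,"rz":0,"jaw":3},
    {"x":0,"y":0,"z":0,"rx":0,"ry":0,"rz":0,"jaw":3}
  ]
}}

```text
clock: 21.15
tool_pos: [0.5197, 0.0541, 0.0556]
eef_rot: [0.712, 0.702, 0.0, 0.0]
contact_force: [1.2, -0.9, -0.6]
opening: 0.4
finger_force: 25.0
```

{"op": "send_rows", "data": {
  "motion": [
    {"x":0,"y":0,"z":0,"rx":0,"ry":0,"rz":0,"jaw":4.8},
    {"x":0,"y":0,"z":0,"rx":0,"ry":0,"rz":0,"jaw":4.8},
    {"x":0,"y":0,"z":0,"rx":0,"ry":0,"rz":0,"jaw":4.8},
    {"x":0,"y":0,"z":-2,"rx":0,"ry":0,"rz":0,"jaw":4.8},
    {"x":0.3,"y":0,"z":-2,"rx":0,"ry":0,"rz":0,"jaw":0}
  ]
}}

```text
clock: 21.65
tool_pos: [0.5186, 0.0564, 0.0959]
eef_rot: [0.712, 0.702, -0.001, -0.0]
contact_force: [1.4, 0.2, 1.1]
opening: 0.476
finger_force: 0.0
```

{"op": "send_rows", "data": {
  "motion": [
    {"x":0,"y":0,"z":0,"rx":0,"ry":0,"rz":0,"jaw":0},
    {"x":0,"y":0,"z":0,"rx":0,"ry":0,"rz":0,"jaw":0},
    {"x":0,"y":0,"z":0,"rx":0,"ry":0,"rz":0,"jaw":0},
    {"x":0,"y":0,"z":0,"rx":0,"ry":0,"rz":0,"jaw":0},
    {"x":0,"y":0,"z":1.5,"rx":0,"ry":0,"rz":0,"jaw":0}
  ]
}}

```text
clock: 22.15
tool_pos: [0.5201, 0.057, 0.0811]
eef_rot: [0.712, 0.702, 0.001, 0.001]
contact_force: [0.7, -0.9, -0.3]
opening: 0.022
finger_force: 0.0
```

{"op": "send_rows", "data": {
  "motion": [
    {"x":0,"y":0,"z":1,"rx":0,"ry":0,"rz":0,"jaw":0},
    {"x":0,"y":0,"z":0.8,"rx":0,"ry":0,"rz":0,"jaw":0},
    {"x":0,"y":0,"z":0.5,"rx":0,"ry":0,"rz":0,"jaw":0},
    {"x":0,"y":0,"z":0.3,"rx":0,"ry":0,"rz":0,"jaw":0},
    {"x":0,"y":0,"z":0,"rx":0,"ry":0,"rz":0,"jaw":0}
  ]
}}

```text
clock: 22.65
tool_pos: [0.519, 0.0569, 0.0543]
eef_rot: [0.712, 0.702, -0.0, -0.0]
contact_force: [-0.5, 0.1, -0.9]
opening: 0.007
finger_force: 0.0
```

{"op": "send_rows", "data": {
  "motion": [
    {"x":0,"y":0,"z":0.2,"rx":0,"ry":0,"rz":0,"jaw":0},
    {"x":0,"y":0,"z":0.2,"rx":0,"ry":0,"rz":0,"jaw":0},
    {"x":0,"y":0,"z":0.1,"rx":0,"ry":0,"rz":0,"jaw":0},
    {"x":0,"y":0,"z":0,"rx":0,"ry":0,"rz":0,"jaw":0},
    {"x":0,"y":0,"z":0,"rx":0,"ry":0,"rz":0,"jaw":0}
  ]
}}

```text
clock: 23.15
tool_pos: [0.5194, 0.057, 0.0513]
eef_rot: [0.712, 0.702, 0.0, 0.0]
contact_force: [-3.2, -0.6, 19.7]
opening: 0.006
finger_force: 9.5
```

{"op": "send_rows", "data": {
  "motion": [
    {"x":0,"y":0,"z":-0.5,"rx":0,"ry":0,"rz":0,"jaw":0},
    {"x":0,"y":0,"z":-5,"rx":0,"ry":0,"rz":0,"jaw":0},
    {"x":0,"y":0,"z":-5,"rx":0,"ry":0,"rz":0,"jaw":0},
    {"x":0,"y":0,"z":-4,"rx":0,"ry":0,"rz":0,"jaw":6.5},
    {"x":0,"y":0,"z":0,"rx":0,"ry":0,"rz":-0.132,"jaw":6.5}
  ]
}}

```text
clock: 23.65
tool_pos: [0.5225, 0.0573, 0.1995]
eef_rot: [0.663, 0.748, 0.004, 0.003]
contact_force: [0.7, -0.1, 0.1]
opening: 0.161
finger_force: 0.0
```

{"op": "send_rows", "data": {
  "motion": [
    {"x":0,"y":0,"z":0,"rx":0,"ry":0,"rz":-0.132,"jaw":6.5},
    {"x":0,"y":0,"z":0,"rx":0,"ry":0,"rz":-0.132,"jaw":6.5},
    {"x":0,"y":0,"z":0,"rx":0,"ry":0,"rz":-0.132,"jaw":6.5},
    {"x":0,"y":0,"z":0,"rx":0,"ry":0,"rz":-0.132,"jaw":6.5},
    {"x":-3.7,"y":-2.6,"z":0,"rx":0,"ry":0,"rz":0,"jaw":6.5}
  ]
}}

```text
clock: 24.15
tool_pos: [0.5215, 0.0185, 0.1947]
eef_rot: [0.44, 0.898, 0.003, -0.001]
contact_force: [1.1, 0.1, -0.4]
opening: 0.618
finger_force: 0.0
```

{"op": "send_rows", "data": {
  "motion": [
    {"x":-3.7,"y":-2.6,"z":0,"rx":0,"ry":0,"rz":0,"jaw":6.5},
    {"x":-3.7,"y":-2.6,"z":0,"rx":0,"ry":0,"rz":0,"jaw":6.5},
    {"x":-3.7,"y":-2.6,"z":0,"rx":0,"ry":0,"rz":0,"jaw":6.5},
    {"x":-3.7,"y":-2.6,"z":0,"rx":0,"ry":0,"rz":0,"jaw":6.5},
    {"x":-3.7,"y":-2.6,"z":0,"rx":0,"ry":0,"rz":0,"jaw":6.5}
  ]
}}

```text
clock: 24.65
tool_pos: [0.528, -0.2161, 0.1945]
eef_rot: [0.446, 0.895, 0.0, -0.0]
contact_force: [0.5, 0.4, -0.7]
opening: 0.741
finger_force: 0.0
```

{"op": "send_rows", "data": {
  "motion": [
    {"x":-3.7,"y":-2.6,"z":0,"rx":0,"ry":0,"rz":0,"jaw":6.5},
    {"x":-3.7,"y":-2.6,"z":0,"rx":0,"ry":0,"rz":0,"jaw":6.5},
    {"x":-3.7,"y":-2.6,"z":0,"rx":0,"ry":0,"rz":0,"jaw":6.5},
    {"x":0,"y":0,"z":0,"rx":0,"ry":0,"rz":0,"jaw":6.5},
    {"x":0,"y":0,"z":0,"rx":0,"ry":0,"rz":0,"jaw":6.5}
  ]
}}

```text
clock: 25.15
tool_pos: [0.5321, -0.3509, 0.194]
eef_rot: [0.447, 0.894, 0.0, -0.0]
contact_force: [0.5, 1.1, 0.3]
opening: 0.737
finger_force: 0.0
```

```bash
python3 - <<'E'
from h import *
HUE['green']=(40,85)
plan(.532,-.399,.03,37)
s=snap('wrist','w11');tops(s)
e=snap('side','s3');print('side');tops(e)
E
```

```text
t 25.1 pos [ 0.5321 -0.3509  0.194 ] ang 36.8 rv [-0.    -0.001 -0.003] | after turn cm x -3.83 y -2.9 z 16.4 | open 64.9 F [0.5 1.1 0.3]
red px [335. 280.] ctr [ 636.1 -394.4] size 47.7 33.2 long-axis deg -36.9
side
yellow px [306. 330.] ctr [451.7 378.7] size 51.1 34.2 long-axis deg 61.3
green px [305. 158.] ctr [ 531.5 -399.1] size 43.0 29.0 long-axis deg -54.8
blue px [312. 233.] ctr [466.7  32.4] size 33.3 30.1 long-axis deg -0.7
red px [295. 230.] ctr [519.1  31.9] size 34.2 32.4 long-axis deg -0.0
red px [277. 156.] ctr [ 643.9 -392.8] size 72.6 49.7 long-axis deg 54.1
```

{"op": "send_rows", "data": {
  "motion": [
    {"x":-3.8,"y":-2.9,"z":0,"rx":0,"ry":0,"rz":0,"jaw":6},
    {"x":0,"y":0,"z":0,"rx":0,"ry":0,"rz":0,"jaw":6},
    {"x":0,"y":0,"z":0,"rx":0,"ry":0,"rz":0,"jaw":6},
    {"x":0,"y":0,"z":0,"rx":0,"ry":0,"rz":0,"jaw":6},
    {"x":0,"y":0,"z":0,"rx":0,"ry":0,"rz":0,"jaw":6}
  ]
}}

```text
clock: 25.75
tool_pos: [0.5334, -0.3954, 0.1948]
eef_rot: [0.445, 0.896, 0.001, -0.0]
contact_force: [0.7, -0.0, 0.4]
opening: 0.681
finger_force: 0.0
```

```bash
python3 - <<'E'
from h import *
HUE['green']=(40,85)
plan(.532,-.399,.03,37)
s=snap('wrist','w12');tops(s)
print(w2p(s,[[.532,-.399,.026]]))
E
```

```text
t 25.8 pos [ 0.5334 -0.3954  0.1948] ang 37.2 rv [ 0.001 -0.001  0.003] | after turn cm x -0.2 y -0.32 z 16.48 | open 60.0 F [ 0.7 -0.   0.4]
red px [383. 239.] ctr [ 647.2 -377.8] size 70.0 47.7 long-axis deg 53.5
[[280.28832675 195.56117069]]
```

```bash
python3 - <<'E'
from h import *
s=load('wrist'); hsv=cv2.cvtColor(s['img'],cv2.COLOR_RGB2HSV); print(hsv[190:201:5,265:300:8].tolist())
HUE['green']=(40,85)
m=cv2.inRange(hsv,(40,80,40),(90,255,255)); c=max(cv2.findContours(m,0,1)[0],key=cv2.contourArea)
w=p2w(s,c.reshape(-1,2),.026)[:,:2]; print(cv2.minAreaRect((w*1000).astype(np.float32)))
E
```

```text
[[[63, 130, 112], [63, 134, 112], [63, 133, 111], [63, 134, 158], [60, 85, 185]], [[63, 131, 198], [64, 133, 195], [63, 133, 186], [63, 134, 212], [62, 100, 203]], [[63, 131, 218], [63, 133, 215], [63, 133, 214], [63, 133, 213], [63, 113, 213]]]
((532.3005981445312, -399.3695068359375), (34.413291931152344, 50.12908172607422), 41.090641021728516)
```

{"op": "send_rows", "data": {
  "motion": [
    {"x":-0.2,"y":-0.3,"z":4.5,"rx":0,"ry":0,"rz":-0.066,"jaw":6},
    {"x":0,"y":0,"z":4.5,"rx":0,"ry":0,"rz":0,"jaw":6},
    {"x":0,"y":0,"z":4,"rx":0,"ry":0,"rz":0,"jaw":6},
    {"x":0,"y":0,"z":3.6,"rx":0,"ry":0,"rz":0,"jaw":6},
    {"x":0,"y":0,"z":0,"rx":0,"ry":0,"rz":0,"jaw":6}
  ]
}}

```text
clock: 26.3
tool_pos: [0.5283, -0.3977, 0.0238]
eef_rot: [0.416, 0.91, 0.001, -0.005]
contact_force: [-0.5, 0.3, 0.6]
opening: 0.68
finger_force: 0.0
```

{"op": "send_rows", "data": {
  "motion": [
    {"x":0,"y":0,"z":0,"rx":0,"ry":0,"rz":0,"jaw":3},
    {"x":0,"y":0,"z":0,"rx":0,"ry":0,"rz":0,"jaw":3},
    {"x":0,"y":0,"z":0,"rx":0,"ry":0,"rz":0,"jaw":3},
    {"x":0,"y":0,"z":0,"rx":0,"ry":0,"rz":0,"jaw":3},
    {"x":0,"y":0,"z":0,"rx":0,"ry":0,"rz":0,"jaw":3}
  ]
}}

```text
clock: 26.8
tool_pos: [0.533, -0.4017, 0.0311]
eef_rot: [0.416, 0.909, -0.0, 0.002]
contact_force: [-0.8, -0.1, 7.4]
opening: 0.397
finger_force: 25.0
```

{"op": "send_rows", "data": {
  "motion": [
    {"x":0,"y":0,"z":-4,"rx":0,"ry":0,"rz":0,"jaw":3},
    {"x":0,"y":0,"z":-4,"rx":0,"ry":0,"rz":0,"jaw":3},
    {"x":0,"y":0,"z":-2.5,"rx":0,"ry":0,"rz":0,"jaw":3},
    {"x":0,"y":0,"z":0,"rx":0,"ry":0,"rz":0.145,"jaw":3},
    {"x":0,"y":0,"z":0,"rx":0,"ry":0,"rz":0.145,"jaw":3}
  ]
}}

```text
clock: 27.3
tool_pos: [0.532, -0.4016, 0.1359]
eef_rot: [0.546, 0.838, 0.0, 0.002]
contact_force: [-0.2, 0.4, -1.2]
opening: 0.402
finger_force: 25.0
```

{"op": "send_rows", "data": {
  "motion": [
    {"x":0,"y":0,"z":0,"rx":0,"ry":0,"rz":0.145,"jaw":3},
    {"x":0,"y":0,"z":0,"rx":0,"ry":0,"rz":0.145,"jaw":3},
    {"x":0,"y":0,"z":0,"rx":0,"ry":0,"rz":0.145,"jaw":3},
    {"x":0,"y":0,"z":0,"rx":0,"ry":0,"rz":0,"jaw":3},
    {"x":0,"y":0,"z":0,"rx":0,"ry":0,"rz":0,"jaw":3}
  ]
}}

```text
clock: 27.8
tool_pos: [0.5315, -0.4009, 0.1341]
eef_rot: [0.71, 0.704, -0.0, 0.0]
contact_force: [-0.6, -0.4, -0.1]
opening: 0.406
finger_force: 25.0
```

```bash
python3 - <<'E'
from h import *
plan(.518,-.010,.054,-0.8)
E
```

```text
t 27.8 pos [ 0.5315 -0.4009  0.1341] ang -0.5 rv [0.    0.    0.005] | after turn cm x 39.07 y -1.89 z 8.01 | open 35.7 F [-0.6 -0.4 -0.1]
```

{"op": "send_rows", "data": {
  "motion": [
    {"x":4,"y":-0.4,"z":0,"rx":0,"ry":0,"rz":0,"jaw":3},
    {"x":4,"y":-0.4,"z":0,"rx":0,"ry":0,"rz":0,"jaw":3},
    {"x":4,"y":-0.4,"z":0,"rx":0,"ry":0,"rz":0,"jaw":3},
    {"x":4,"y":-0.4,"z":0,"rx":0,"ry":0,"rz":0,"jaw":3},
    {"x":4,"y":-0.3,"z":0,"rx":0,"ry":0,"rz":0,"jaw":3}
  ]
}}

```text
clock: 28.3
tool_pos: [0.5148, -0.1993, 0.1341]
eef_rot: [0.711, 0.703, 0.0, 0.0]
contact_force: [0.5, 1.0, -1.6]
opening: 0.403
finger_force: 25.0
```

{"op": "send_rows", "data": {
  "motion": [
    {"x":4,"y":0,"z":0,"rx":0,"ry":0,"rz":0,"jaw":3},
    {"x":4,"y":0,"z":0,"rx":0,"ry":0,"rz":0,"jaw":3},
    {"x":4,"y":0,"z":0,"rx":0,"ry":0,"rz":0,"jaw":3},
    {"x":4,"y":0,"z":0,"rx":0,"ry":0,"rz":0,"jaw":3},
    {"x":3,"y":0,"z":0,"rx":0,"ry":0,"rz":0.005,"jaw":3}
  ]
}}

```text
clock: 28.8
tool_pos: [0.5176, -0.0075, 0.134]
eef_rot: [0.711, 0.703, 0.001, -0.001]
contact_force: [0.9, 0.5, -0.6]
opening: 0.395
finger_force: 25.0
```

{"op": "send_rows", "data": {
  "motion": [
    {"x":0,"y":0,"z":0,"rx":0,"ry":0,"rz":0,"jaw":3},
    {"x":0,"y":0,"z":0,"rx":0,"ry":0,"rz":0,"jaw":3},
    {"x":0,"y":0,"z":0,"rx":0,"ry":0,"rz":0,"jaw":3},
    {"x":0,"y":0,"z":0,"rx":0,"ry":0,"rz":0,"jaw":3},
    {"x":0,"y":0,"z":0,"rx":0,"ry":0,"rz":0,"jaw":3}
  ]
}}

```text
clock: 29.3
tool_pos: [0.5175, -0.0121, 0.1338]
eef_rot: [0.714, 0.7, -0.0, 0.0]
contact_force: [-0.2, -0.6, -1.0]
opening: 0.403
finger_force: 25.0
```

```bash
sed -i 's/(50,75)/(50,85)/; s/(a,150,110)/(a,110,90)/; s/(a,150,60)/(a,110,50)/' h.py; python3 - <<'E'
from h import *
plan(.518,-.010,.054,-0.8)
z=get_state()['tool_pos'][2]-.005
s=snap('wrist','w13');tops(s,z=z); edge('green',z)
E
```

```text
t 29.3 pos [ 0.5175 -0.0121  0.1338] ang -1.1 rv [ 0.     0.    -0.006] | after turn cm x 0.21 y 0.05 z 7.98 | open 35.5 F [-0.2 -0.6 -1. ]
green px [282. 261.] ctr [516.5  -9.4] size 47.1 33.5 long-axis deg 89.0
green px [273.  17.] ctr [514.8  99.1] size 7.4 6.9 long-axis deg 88.8
blue px [211. 122.] ctr [486.7  57.9] size 30.4 20.4 long-axis deg 89.7
red px [311. 360.] ctr [532.9 -65.6] size 47.6 23.7 long-axis deg -1.3
red px [284. 121.] ctr [518.7  57.5] size 30.8 21.3 long-axis deg 89.0
edge [[0.5169 0.0141 0.1288]] sides [[0.4998 0.0033 0.1288]
 [0.5334 0.0027 0.1288]]
```

{"op": "send_rows", "data": {
  "motion": [
    {"x":0.2,"y":0.1,"z":2.5,"rx":0,"ry":0,"rz":0,"jaw":3},
    {"x":0,"y":0,"z":1.5,"rx":0,"ry":0,"rz":0,"jaw":3},
    {"x":0,"y":0,"z":1,"rx":0,"ry":0,"rz":0,"jaw":3},
    {"x":0,"y":0,"z":0.6,"rx":0,"ry":0,"rz":0,"jaw":3},
    {"x":0,"y":0,"z":0.5,"rx":0,"ry":0,"rz":0,"jaw":3}
  ]
}}

```text
clock: 29.85
tool_pos: [0.5187, -0.009, 0.0725]
eef_rot: [0.714, 0.701, 0.0, 0.0]
contact_force: [-0.5, -0.5, -1.7]
opening: 0.404
finger_force: 25.0
```

{"op": "send_rows", "data": {
  "motion": [
    {"x":0,"y":0,"z":0.5,"rx":0,"ry":0,"rz":0,"jaw":3},
    {"x":0,"y":0,"z":0.5,"rx":0,"ry":0,"rz":0,"jaw":3},
    {"x":0,"y":0,"z":0.5,"rx":0,"ry":0,"rz":0,"jaw":3},
    {"x":0,"y":0,"z":0.2,"rx":0,"ry":0,"rz":0,"jaw":3},
    {"x":0,"y":0,"z":0,"rx":0,"ry":0,"rz":0,"jaw":3}
  ]
}}

```text
clock: 30.35
tool_pos: [0.5191, -0.0088, 0.0556]
eef_rot: [0.713, 0.701, 0.0, 0.0]
contact_force: [0.8, -0.5, -1.1]
opening: 0.401
finger_force: 25.0
```

{"op": "send_rows", "data": {
  "motion": [
    {"x":0,"y":0,"z":0,"rx":0,"ry":0,"rz":0,"jaw":4.8},
    {"x":0,"y":0,"z":0,"rx":0,"ry":0,"rz":0,"jaw":4.8},
    {"x":0,"y":0,"z":0,"rx":0,"ry":0,"rz":0,"jaw":4.8},
    {"x":0,"y":0,"z":-2,"rx":0,"ry":0,"rz":0,"jaw":4.8},
    {"x":0.1,"y":0,"z":-2,"rx":0,"ry":0,"rz":0,"jaw":0}
  ]
}}

```text
clock: 30.85
tool_pos: [0.5179, -0.0079, 0.0958]
eef_rot: [0.714, 0.701, -0.001, -0.001]
contact_force: [0.4, 0.3, 0.7]
opening: 0.475
finger_force: 0.0
```

{"op": "send_rows", "data": {
  "motion": [
    {"x":0,"y":0,"z":0,"rx":0,"ry":0,"rz":0,"jaw":0},
    {"x":0,"y":0,"z":0,"rx":0,"ry":0,"rz":0,"jaw":0},
    {"x":0,"y":0,"z":0,"rx":0,"ry":0,"rz":0,"jaw":0},
    {"x":0,"y":0,"z":0,"rx":0,"ry":0,"rz":0,"jaw":0},
    {"x":0,"y":0,"z":1.5,"rx":0,"ry":0,"rz":0,"jaw":0}
  ]
}}

```text
clock: 31.35
tool_pos: [0.5193, -0.0079, 0.0811]
eef_rot: [0.713, 0.701, 0.001, 0.001]
contact_force: [0.3, -1.0, -0.3]
opening: 0.025
finger_force: 0.0
```

{"op": "send_rows", "data": {
  "motion": [
    {"x":0,"y":0,"z":1,"rx":0,"ry":0,"rz":0,"jaw":0},
    {"x":0,"y":0,"z":0.8,"rx":0,"ry":0,"rz":0,"jaw":0},
    {"x":0,"y":0,"z":0.5,"rx":0,"ry":0,"rz":0,"jaw":0},
    {"x":0,"y":0,"z":0.3,"rx":0,"ry":0,"rz":0,"jaw":0},
    {"x":0,"y":0,"z":0,"rx":0,"ry":0,"rz":0,"jaw":0}
  ]
}}

```text
clock: 31.85
tool_pos: [0.5183, -0.0078, 0.0543]
eef_rot: [0.713, 0.701, -0.0, -0.0]
contact_force: [0.6, -0.3, -0.4]
opening: 0.004
finger_force: 0.0
```

{"op": "send_rows", "data": {
  "motion": [
    {"x":0,"y":0,"z":0.2,"rx":0,"ry":0,"rz":0,"jaw":0},
    {"x":0,"y":0,"z":0.2,"rx":0,"ry":0,"rz":0,"jaw":0},
    {"x":0,"y":0,"z":0.1,"rx":0,"ry":0,"rz":0,"jaw":0},
    {"x":0,"y":0,"z":0,"rx":0,"ry":0,"rz":0,"jaw":0},
    {"x":0,"y":0,"z":0,"rx":0,"ry":0,"rz":0,"jaw":0}
  ]
}}

```text
clock: 32.35
tool_pos: [0.5186, -0.0078, 0.0514]
eef_rot: [0.714, 0.701, 0.0, 0.0]
contact_force: [-3.5, 0.1, 20.3]
opening: 0.004
finger_force: 9.8
```

{"op": "send_rows", "data": {
  "motion": [
    {"x":0,"y":0,"z":-0.5,"rx":0,"ry":0,"rz":0,"jaw":0},
    {"x":0,"y":0,"z":-5,"rx":0,"ry":0,"rz":0,"jaw":0},
    {"x":0,"y":0,"z":-5,"rx":0,"ry":0,"rz":0,"jaw":0},
    {"x":0,"y":0,"z":-4,"rx":0,"ry":0,"rz":0,"jaw":6},
    {"x":0,"y":0,"z":0,"rx":0,"ry":0,"rz":0.124,"jaw":6}
  ]
}}

```text
clock: 32.85
tool_pos: [0.5217, -0.008, 0.1995]
eef_rot: [0.756, 0.654, 0.004, 0.003]
contact_force: [0.8, 0.2, 0.1]
opening: 0.16
finger_force: 0.0
```

{"op": "send_rows", "data": {
  "motion": [
    {"x":0,"y":0,"z":0,"rx":0,"ry":0,"rz":0.124,"jaw":6},
    {"x":0,"y":0,"z":0,"rx":0,"ry":0,"rz":0.124,"jaw":6},
    {"x":0,"y":0,"z":0,"rx":0,"ry":0,"rz":0.124,"jaw":6},
    {"x":3.4,"y":-2.7,"z":0,"rx":0,"ry":0,"rz":0,"jaw":6},
    {"x":3.4,"y":-2.7,"z":0,"rx":0,"ry":0,"rz":0,"jaw":6}
  ]
}}

```text
clock: 33.35
tool_pos: [0.5051, 0.0777, 0.1946]
eef_rot: [0.865, 0.502, 0.0, 0.0]
contact_force: [0.3, 1.0, -0.2]
opening: 0.618
finger_force: 0.0
```

{"op": "send_rows", "data": {
  "motion": [
    {"x":3.4,"y":-2.7,"z":0,"rx":0,"ry":0,"rz":0,"jaw":6},
    {"x":3.4,"y":-2.7,"z":0,"rx":0,"ry":0,"rz":0,"jaw":6},
    {"x":3.4,"y":-2.7,"z":0,"rx":0,"ry":0,"rz":0,"jaw":6},
    {"x":3.4,"y":-2.7,"z":0,"rx":0,"ry":0,"rz":0,"jaw":6},
    {"x":3.4,"y":-2.8,"z":0,"rx":0,"ry":0,"rz":0,"jaw":6}
  ]
}}

```text
clock: 33.85
tool_pos: [0.4695, 0.2946, 0.1945]
eef_rot: [0.864, 0.504, -0.0, 0.0]
contact_force: [0.7, 0.0, 0.4]
opening: 0.679
finger_force: 0.0
```

{"op": "send_rows", "data": {
  "motion": [
    {"x":3.4,"y":-2.8,"z":0,"rx":0,"ry":0,"rz":0,"jaw":6},
    {"x":3.2,"y":-2.8,"z":0,"rx":0,"ry":0,"rz":0,"jaw":6},
    {"x":0,"y":0,"z":0,"rx":0,"ry":0,"rz":0,"jaw":6},
    {"x":0,"y":0,"z":0,"rx":0,"ry":0,"rz":0,"jaw":6},
    {"x":0,"y":0,"z":0,"rx":0,"ry":0,"rz":0,"jaw":6}
  ]
}}

```text
clock: 34.35
tool_pos: [0.4542, 0.3762, 0.1946]
eef_rot: [0.864, 0.503, -0.0, 0.001]
contact_force: [-0.2, -0.6, -0.3]
opening: 0.681
finger_force: 0.0
```

```bash
python3 - <<'E'
from h import *
plan(.452,.3795,.03,-29.3)
s=snap('wrist','w14');tops(s)
print('side'); tops(snap('side','s4'),z=.04)
E
```

```text
t 34.4 pos [0.4542 0.3762 0.1946] ang -29.6 rv [ 0.001  0.001 -0.004] | after turn cm x 0.18 y -0.35 z 16.46 | open 60.0 F [-0.2 -0.6 -0.3]
yellow px [279. 191.] ctr [450.9 378.7] size 48.8 34.1 long-axis deg 61.1
side
yellow px [306. 330.] ctr [450.7 387.1] size 48.3 35.3 long-axis deg 60.8
yellow px [166. 262.] ctr [851.4 234. ] size 56.5 19.8 long-axis deg -44.1
red px [290. 194.] ctr [ 559.6 -127.2] size 119.5 54.7 long-axis deg -83.3
red px [276. 156.] ctr [ 640.4 -369.5] size 71.7 48.8 long-axis deg 54.1
```

Yellow at (451,378.7). Shift: x +0.1, y −0.4.

{"op": "send_rows", "data": {
  "motion": [
    {"x":0.1,"y":-0.4,"z":4.5,"rx":0,"ry":0,"rz":0,"jaw":6},
    {"x":0,"y":0,"z":4.5,"rx":0,"ry":0,"rz":0,"jaw":6},
    {"x":0,"y":0,"z":4,"rx":0,"ry":0,"rz":0,"jaw":6},
    {"x":0,"y":0,"z":3.6,"rx":0,"ry":0,"rz":0,"jaw":6},
    {"x":0,"y":0,"z":0,"rx":0,"ry":0,"rz":0,"jaw":6}
  ]
}}

```text
clock: 34.95
tool_pos: [0.4486, 0.3775, 0.0248]
eef_rot: [0.864, 0.503, -0.004, 0.001]
contact_force: [-0.2, -0.2, -0.3]
opening: 0.68
finger_force: 0.0
```

{"op": "send_rows", "data": {
  "motion": [
    {"x":0,"y":0,"z":0,"rx":0,"ry":0,"rz":0,"jaw":3},
    {"x":0,"y":0,"z":0,"rx":0,"ry":0,"rz":0,"jaw":3},
    {"x":0,"y":0,"z":0,"rx":0,"ry":0,"rz":0,"jaw":3},
    {"x":0,"y":0,"z":0,"rx":0,"ry":0,"rz":0,"jaw":3},
    {"x":0,"y":0,"z":0,"rx":0,"ry":0,"rz":0,"jaw":3}
  ]
}}

```text
clock: 35.45
tool_pos: [0.4521, 0.3815, 0.0308]
eef_rot: [0.864, 0.504, 0.002, -0.0]
contact_force: [-0.9, -0.1, 7.4]
opening: 0.403
finger_force: 25.0
```

{"op": "send_rows", "data": {
  "motion": [
    {"x":0,"y":0,"z":-4,"rx":0,"ry":0,"rz":0,"jaw":3},
    {"x":0,"y":0,"z":-4,"rx":0,"ry":0,"rz":0,"jaw":3},
    {"x":0,"y":0,"z":-3.5,"rx":0,"ry":0,"rz":0,"jaw":3},
    {"x":0,"y":0,"z":0,"rx":0,"ry":0,"rz":-0.125,"jaw":3},
    {"x":0,"y":0,"z":0,"rx":0,"ry":0,"rz":-0.125,"jaw":3}
  ]
}}

```text
clock: 35.95
tool_pos: [0.4513, 0.3815, 0.146]
eef_rot: [0.792, 0.61, 0.002, -0.0]
contact_force: [-0.5, -1.0, -1.7]
opening: 0.406
finger_force: 25.0
```

{"op": "send_rows", "data": {
  "motion": [
    {"x":0,"y":0,"z":0,"rx":0,"ry":0,"rz":-0.125,"jaw":3},
    {"x":0,"y":0,"z":0,"rx":0,"ry":0,"rz":-0.125,"jaw":3},
    {"x":0,"y":0,"z":0,"rx":0,"ry":0,"rz":0,"jaw":3},
    {"x":0,"y":0,"z":0,"rx":0,"ry":0,"rz":0,"jaw":3},
    {"x":0,"y":0,"z":0,"rx":0,"ry":0,"rz":0,"jaw":3}
  ]
}}

```text
clock: 36.45
tool_pos: [0.4508, 0.3807, 0.144]
eef_rot: [0.713, 0.701, 0.0, 0.0]
contact_force: [-0.4, 0.4, 0.0]
opening: 0.406
finger_force: 25.0
```

```bash
python3 - <<'E'
from h import *
plan(.467,-.0095,.054,-0.8)
E
```

```text
t 36.5 pos [0.4508 0.3807 0.144 ] ang -0.9 rv [ 0.    -0.    -0.002] | after turn cm x -39.0 y 2.17 z 9.0 | open 35.8 F [-0.4  0.4  0. ]
```

{"op": "send_rows", "data": {
  "motion": [
    {"x":-4,"y":0.4,"z":0,"rx":0,"ry":0,"rz":0,"jaw":3},
    {"x":-4,"y":0.4,"z":0,"rx":0,"ry":0,"rz":0,"jaw":3},
    {"x":-4,"y":0.4,"z":0,"rx":0,"ry":0,"rz":0,"jaw":3},
    {"x":-4,"y":0.4,"z":0,"rx":0,"ry":0,"rz":0,"jaw":3},
    {"x":-4,"y":0.4,"z":0,"rx":0,"ry":0,"rz":0,"jaw":3}
  ]
}}

```text
clock: 36.95
tool_pos: [0.4681, 0.179, 0.1438]
eef_rot: [0.712, 0.702, 0.0, 0.0]
contact_force: [0.3, -0.4, -0.8]
opening: 0.405
finger_force: 25.0
```

{"op": "send_rows", "data": {
  "motion": [
    {"x":-4,"y":0.2,"z":0,"rx":0,"ry":0,"rz":0,"jaw":3},
    {"x":-4,"y":0,"z":0,"rx":0,"ry":0,"rz":0,"jaw":3},
    {"x":-4,"y":0,"z":0,"rx":0,"ry":0,"rz":0,"jaw":3},
    {"x":-4,"y":0,"z":0,"rx":0,"ry":0,"rz":0,"jaw":3},
    {"x":-2.8,"y":0,"z":1,"rx":0,"ry":0,"rz":0,"jaw":3}
  ]
}}

```text
clock: 37.45
tool_pos: [0.4679, -0.0107, 0.1345]
eef_rot: [0.714, 0.7, 0.0, 0.001]
contact_force: [0.2, -0.3, -1.0]
opening: 0.405
finger_force: 25.0
```

{"op": "send_rows", "data": {
  "motion": [
    {"x":0,"y":0,"z":0,"rx":0,"ry":0,"rz":0,"jaw":3},
    {"x":0,"y":0,"z":0,"rx":0,"ry":0,"rz":0,"jaw":3},
    {"x":0,"y":0,"z":0,"rx":0,"ry":0,"rz":0,"jaw":3},
    {"x":0,"y":0,"z":0,"rx":0,"ry":0,"rz":0,"jaw":3},
    {"x":0,"y":0,"z":0,"rx":0,"ry":0,"rz":0,"jaw":3}
  ]
}}

```text
clock: 37.95
tool_pos: [0.4676, -0.0063, 0.1339]
eef_rot: [0.711, 0.703, 0.0, -0.0]
contact_force: [-0.4, 0.2, -1.3]
opening: 0.403
finger_force: 25.0
```

```bash
python3 - <<'E'
from h import *
plan(.467,-.008,.054,-0.8)
z=get_state()['tool_pos'][2]-.005
s=snap('wrist','w15');tops(s,z=z); edge('yellow',z)
E
```

```text
t 38.0 pos [ 0.4676 -0.0063  0.1339] ang -0.7 rv [ 0.    -0.001  0.002] | after turn cm x -0.17 y -0.06 z 7.99 | open 35.5 F [-0.4  0.2 -1.3]
yellow px [282. 298.] ctr [466.2 -22.8] size 34.0 10.0 long-axis deg -0.7
green px [350. 215.] ctr [498.8  20.3] size 30.0 20.4 long-axis deg 89.4
green px [362.  27.] ctr [500.4 100.6] size 6.9 6.6 long-axis deg -88.1
blue px [282. 128.] ctr [467.2  60.3] size 30.2 20.5 long-axis deg 89.3
red px [336. 361.] ctr [497.3 -62.8] size 18.0 17.7 long-axis deg 1.2
red px [355. 129.] ctr [499.3  59.8] size 30.8 21.5 long-axis deg 89.5
edge [[ 0.4663 -0.0178  0.1289]] sides [[0.4508 0.009  0.1289]
 [0.4824 0.0086 0.1289]]
```

```bash
python3 - <<'E'
from h import *
s=load('wrist'); z=.1289; im=s['img']
print([(v,im[v,275:290].mean(0).round().tolist()) for v in range(200,236,2)])
hsv=cv2.cvtColor(im,cv2.COLOR_RGB2HSV)
for v in (200,205,210,215,220,225): pass
print(p2w(s,[(282,210),(282,215),(282,220)],z).round(4))
E
```

```text
[(200, [96.0, 90.0, 81.0]), (202, [96.0, 90.0, 81.0]), (204, [96.0, 90.0, 80.0]), (206, [96.0, 89.0, 81.0]), (208, [97.0, 89.0, 81.0]), (210, [109.0, 101.0, 88.0]), (212, [130.0, 121.0, 102.0]), (214, [131.0, 121.0, 102.0]), (216, [139.0, 113.0, 69.0]), (218, [136.0, 122.0, 95.0]), (220, [132.0, 122.0, 103.0]), (222, [177.0, 160.0, 129.0]), (224, [188.0, 145.0, 65.0]), (226, [195.0, 148.0, 59.0]), (228, [196.0, 148.0, 59.0]), (230, [196.0, 148.0, 59.0]), (232, [196.0, 149.0, 59.0]), (234, [196.0, 149.0, 59.0])]
[[0.4668 0.0238 0.1289]
 [0.4668 0.0213 0.1289]
 [0.4667 0.0189 0.1289]]
```

{"op": "send_rows", "data": {
  "motion": [
    {"x":0,"y":-0.1,"z":2.5,"rx":0,"ry":0,"rz":0,"jaw":3},
    {"x":0,"y":0,"z":1.5,"rx":0,"ry":0,"rz":0,"jaw":3},
    {"x":0,"y":0,"z":1,"rx":0,"ry":0,"rz":0,"jaw":3},
    {"x":0,"y":0,"z":0.6,"rx":0,"ry":0,"rz":0,"jaw":3},
    {"x":0,"y":0,"z":0.5,"rx":0,"ry":0,"rz":0,"jaw":3}
  ]
}}

```text
clock: 38.5
tool_pos: [0.4665, -0.0074, 0.0725]
eef_rot: [0.712, 0.702, 0.0, 0.0]
contact_force: [-0.5, 0.0, -0.4]
opening: 0.403
finger_force: 25.0
```

{"op": "send_rows", "data": {
  "motion": [
    {"x":0,"y":0,"z":0.5,"rx":0,"ry":0,"rz":0,"jaw":3},
    {"x":0,"y":0,"z":0.5,"rx":0,"ry":0,"rz":0,"jaw":3},
    {"x":0,"y":0,"z":0.5,"rx":0,"ry":0,"rz":0,"jaw":3},
    {"x":0,"y":0,"z":0.2,"rx":0,"ry":0,"rz":0,"jaw":3},
    {"x":0,"y":0,"z":0,"rx":0,"ry":0,"rz":0,"jaw":3}
  ]
}}

```text
clock: 39.0
tool_pos: [0.467, -0.0075, 0.0556]
eef_rot: [0.712, 0.702, 0.0, 0.0]
contact_force: [1.5, 0.4, 0.5]
opening: 0.408
finger_force: 25.0
```

{"op": "send_rows", "data": {
  "motion": [
    {"x":0,"y":0,"z":0,"rx":0,"ry":0,"rz":0,"jaw":4.8},
    {"x":0,"y":0,"z":0,"rx":0,"ry":0,"rz":0,"jaw":4.8},
    {"x":0,"y":0,"z":0,"rx":0,"ry":0,"rz":0,"jaw":4.8},
    {"x":0,"y":0,"z":-2,"rx":0,"ry":0,"rz":0,"jaw":4.8},
    {"x":-0.1,"y":0,"z":-2,"rx":0,"ry":0,"rz":0,"jaw":0}
  ]
}}

```text
clock: 39.5
tool_pos: [0.4657, -0.0084, 0.0959]
eef_rot: [0.712, 0.702, -0.001, -0.001]
contact_force: [0.5, -0.4, 0.7]
opening: 0.474
finger_force: 0.0
```

{"op": "send_rows", "data": {
  "motion": [
    {"x":0,"y":0,"z":0,"rx":0,"ry":0,"rz":0,"jaw":0},
    {"x":0,"y":0,"z":0,"rx":0,"ry":0,"rz":0,"jaw":0},
    {"x":0,"y":0,"z":0,"rx":0,"ry":0,"rz":0,"jaw":0},
    {"x":0,"y":0,"z":0,"rx":0,"ry":0,"rz":0,"jaw":0},
    {"x":0,"y":0,"z":1.5,"rx":0,"ry":0,"rz":0,"jaw":0}
  ]
}}

```text
clock: 40.0
tool_pos: [0.467, -0.0085, 0.081]
eef_rot: [0.712, 0.702, 0.001, 0.001]
contact_force: [0.3, -0.3, -1.1]
opening: 0.022
finger_force: 0.0
```

{"op": "send_rows", "data": {
  "motion": [
    {"x":0,"y":0,"z":1,"rx":0,"ry":0,"rz":0,"jaw":0},
    {"x":0,"y":0,"z":0.8,"rx":0,"ry":0,"rz":0,"jaw":0},
    {"x":0,"y":0,"z":0.5,"rx":0,"ry":0,"rz":0,"jaw":0},
    {"x":0,"y":0,"z":0.3,"rx":0,"ry":0,"rz":0,"jaw":0},
    {"x":0,"y":0,"z":0,"rx":0,"ry":0,"rz":0,"jaw":0}
  ]
}}

```text
clock: 40.5
tool_pos: [0.4661, -0.0086, 0.0543]
eef_rot: [0.712, 0.702, -0.0, -0.0]
contact_force: [-0.2, 0.2, 0.7]
opening: 0.007
finger_force: 0.0
```

{"op": "send_rows", "data": {
  "motion": [
    {"x":0,"y":0,"z":0.2,"rx":0,"ry":0,"rz":0,"jaw":0},
    {"x":0,"y":0,"z":0.2,"rx":0,"ry":0,"rz":0,"jaw":0},
    {"x":0,"y":0,"z":0.1,"rx":0,"ry":0,"rz":0,"jaw":0},
    {"x":0,"y":0,"z":0,"rx":0,"ry":0,"rz":0,"jaw":0},
    {"x":0,"y":0,"z":0,"rx":0,"ry":0,"rz":0,"jaw":0}
  ]
}}

```text
clock: 41.0
tool_pos: [0.4663, -0.0085, 0.0513]
eef_rot: [0.712, 0.702, 0.0, 0.0]
contact_force: [-2.2, 0.6, 22.4]
opening: 0.005
finger_force: 11.2
```

{"op": "send_rows", "data": {
  "motion": [
    {"x":0,"y":0,"z":-0.5,"rx":0,"ry":0,"rz":0,"jaw":0},
    {"x":0,"y":0,"z":-5,"rx":0,"ry":0,"rz":0,"jaw":0},
    {"x":0,"y":0,"z":-5,"rx":0,"ry":0,"rz":0,"jaw":0},
    {"x":-5,"y":0,"z":0,"rx":0,"ry":0,"rz":0,"jaw":3.5},
    {"x":-5,"y":0,"z":-3,"rx":0,"ry":0,"rz":0,"jaw":3.5}
  ]
}}

```text
clock: 41.5
tool_pos: [0.4647, -0.1012, 0.1803]
eef_rot: [0.71, 0.704, -0.0, -0.001]
contact_force: [0.2, -1.4, -0.6]
opening: 0.163
finger_force: 0.0
```

```bash
python3 - <<'E'
from h import *
plan(.487,-.095,.061,89)
s=snap('wrist','w16');tops(s,.04)
E
```

```text
t 41.5 pos [ 0.4647 -0.1012  0.1803] ang -0.5 rv [-1.000e-03 -1.000e-03 -1.563e+00] | after turn cm x -2.22 y 0.66 z 11.93 | open 14.4 F [ 0.2 -1.4 -0.6]
green px [348.  89.] ctr [518.8  -7.4] size 48.5 32.9 long-axis deg 89.4
blue px [285.  19.] ctr [466.7  46.6] size 32.8 27.8 long-axis deg -0.6
red px [365. 233.] ctr [ 543.7 -137.3] size 85.2 65.3 long-axis deg 1.7
red px [351.  19.] ctr [519.2  45.8] size 34.7 29.5 long-axis deg 0.1
```

View pics/w16.png

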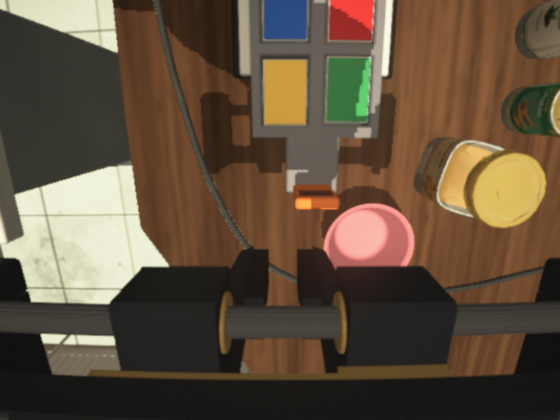

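{"op": "send_rows", "data": {
  "motion": [
    {"x":0,"y":0,"z":0,"rx":0,"ry":0,"rz":-0.142,"jaw":4},
    {"x":0,"y":0,"z":0,"rx":0,"ry":0,"rz":-0.142,"jaw":4},
    {"x":0,"y":0,"z":0,"rx":0,"ry":0,"rz":-0.142,"jaw":4},
    {"x":0,"y":0,"z":0,"rx":0,"ry":0,"rz":-0.142,"jaw":4},
    {"x":0,"y":0,"z":0,"rx":0,"ry":0,"rz":-0.142,"jaw":4}
  ]
}}

```text
clock: 42.05
tool_pos: [0.4649, -0.1013, 0.1802]
eef_rot: [0.421, 0.907, 0.0, -0.0]
contact_force: [0.2, -0.3, 0.0]
opening: 0.453
finger_force: 0.0
```

{"op": "send_rows", "data": {
  "motion": [
    {"x":0,"y":0,"z":0,"rx":0,"ry":0,"rz":-0.142,"jaw":4},
    {"x":0,"y":0,"z":0,"rx":0,"ry":0,"rz":-0.142,"jaw":4},
    {"x":0,"y":0,"z":0,"rx":0,"ry":0,"rz":-0.142,"jaw":4},
    {"x":0,"y":0,"z":0,"rx":0,"ry":0,"rz":-0.142,"jaw":4},
    {"x":0,"y":0,"z":0,"rx":0,"ry":0,"rz":-0.142,"jaw":4}
  ]
}}

```text
clock: 42.55
tool_pos: [0.4648, -0.1013, 0.1802]
eef_rot: [0.08, 0.997, 0.0, -0.0]
contact_force: [0.5, -0.7, 0.5]
opening: 0.455
finger_force: 0.0
```

{"op": "send_rows", "data": {
  "motion": [
    {"x":0,"y":0,"z":0,"rx":0,"ry":0,"rz":-0.142,"jaw":4},
    {"x":-2,"y":0.6,"z":0,"rx":0,"ry":0,"rz":0,"jaw":4},
    {"x":0,"y":0,"z":4,"rx":0,"ry":0,"rz":0,"jaw":4},
    {"x":0,"y":0,"z":3,"rx":0,"ry":0,"rz":0,"jaw":4},
    {"x":0,"y":0,"z":0,"rx":0,"ry":0,"rz":0,"jaw":4}
  ]
}}

```text
clock: 43.05
tool_pos: [0.4828, -0.0955, 0.1075]
eef_rot: [0.011, 1.0, 0.0, -0.003]
contact_force: [-0.1, -0.7, 0.6]
opening: 0.452
finger_force: 0.0
```

```bash
python3 - <<'E'
from h import *
plan(.487,-.095,.061,89.5)
E
```

```text
t 43.0 pos [ 0.4828 -0.0955  0.1075] ang 88.7 rv [ 0.    -0.007 -0.013] | after turn cm x -0.42 y 0.05 z 4.65 | open 39.9 F [-0.1 -0.7  0.6]
```

{"op": "send_rows", "data": {
  "motion": [
    {"x":-0.3,"y":0,"z":2.5,"rx":0,"ry":0,"rz":-0.01,"jaw":4},
    {"x":0,"y":0,"z":2.1,"rx":0,"ry":0,"rz":0,"jaw":4},
    {"x":0,"y":0,"z":0,"rx":0,"ry":0,"rz":0,"jaw":4},
    {"x":0,"y":0,"z":0,"rx":0,"ry":0,"rz":0,"jaw":0.5},
    {"x":0,"y":0,"z":0,"rx":0,"ry":0,"rz":0,"jaw":0.5}
  ]
}}

```text
clock: 43.55
tool_pos: [0.4889, -0.096, 0.0658]
eef_rot: [0.007, 1.0, -0.0, 0.001]
contact_force: [-0.6, -0.2, 0.9]
opening: 0.296
finger_force: 0.0
```

{"op": "send_rows", "data": {
  "motion": [
    {"x":0,"y":0,"z":0,"rx":0,"ry":0,"rz":0,"jaw":0.5},
    {"x":0,"y":0,"z":0,"rx":0,"ry":0,"rz":0,"jaw":0.5},
    {"x":0,"y":0,"z":0,"rx":0,"ry":0,"rz":0,"jaw":0.5},
    {"x":0,"y":0,"z":0,"rx":0,"ry":0,"rz":0,"jaw":0.5},
    {"x":0,"y":0,"z":0,"rx":0,"ry":0,"rz":0,"jaw":0.5}
  ]
}}

```text
clock: 44.05
tool_pos: [0.4887, -0.0949, 0.0653]
eef_rot: [0.006, 1.0, 0.001, 0.001]
contact_force: [-1.3, 3.0, 6.6]
opening: 0.113
finger_force: 25.0
```

{"op": "send_rows", "data": {
  "motion": [
    {"x":0,"y":1.5,"z":0,"rx":0,"ry":0,"rz":0,"jaw":0.5},
    {"x":0,"y":1.5,"z":0,"rx":0,"ry":0,"rz":0,"jaw":0.5},
    {"x":0,"y":1.5,"z":0,"rx":0,"ry":0,"rz":0,"jaw":0.5},
    {"x":0,"y":1.5,"z":0,"rx":0,"ry":0,"rz":0,"jaw":0.5},
    {"x":0,"y":1,"z":0,"rx":0,"ry":0,"rz":0,"jaw":0.5}
  ]
}}

```text
clock: 44.55
tool_pos: [0.4895, -0.0258, 0.0653]
eef_rot: [0.006, 1.0, -0.001, 0.001]
contact_force: [-0.5, -2.0, 6.9]
opening: 0.109
finger_force: 25.0
```

{"op": "send_rows", "data": {
  "motion": [
    {"x":0,"y":1.5,"z":0,"rx":0,"ry":0,"rz":0,"jaw":0.5},
    {"x":0,"y":1.5,"z":0,"rx":0,"ry":0,"rz":0,"jaw":0.5},
    {"x":0,"y":1.5,"z":0,"rx":0,"ry":0,"rz":0,"jaw":0.5},
    {"x":0,"y":1,"z":0,"rx":0,"ry":0,"rz":0,"jaw":0.5},
    {"x":0,"y":0.8,"z":0,"rx":0,"ry":0,"rz":0,"jaw":0.5}
  ]
}}

```text
clock: 45.05
tool_pos: [0.4902, 0.0369, 0.0653]
eef_rot: [0.006, 1.0, -0.001, 0.0]
contact_force: [-0.5, -2.9, 6.7]
opening: 0.109
finger_force: 25.0
```

{"op": "send_rows", "data": {
  "motion": [
    {"x":0,"y":0.5,"z":0,"rx":0,"ry":0,"rz":0,"jaw":0.5},
    {"x":0,"y":0.5,"z":0,"rx":0,"ry":0,"rz":0,"jaw":0.5},
    {"x":0,"y":0.4,"z":0,"rx":0,"ry":0,"rz":0,"jaw":0.5},
    {"x":0,"y":0,"z":0,"rx":0,"ry":0,"rz":0,"jaw":0.5},
    {"x":0,"y":0,"z":0,"rx":0,"ry":0,"rz":0,"jaw":0.5}
  ]
}}

```text
clock: 45.55
tool_pos: [0.4903, 0.0472, 0.0653]
eef_rot: [0.008, 1.0, -0.003, 0.0]
contact_force: [0.4, -7.7, 7.6]
opening: 0.109
finger_force: 25.1
```

{"op": "send_rows", "data": {
  "motion": [
    {"x":0,"y":0.3,"z":0,"rx":0,"ry":0,"rz":0,"jaw":0.5},
    {"x":0,"y":0.3,"z":0,"rx":0,"ry":0,"rz":0,"jaw":0.5},
    {"x":0,"y":0,"z":0,"rx":0,"ry":0,"rz":0,"jaw":0.5},
    {"x":0,"y":0,"z":0,"rx":0,"ry":0,"rz":0,"jaw":0.5},
    {"x":0,"y":0,"z":0,"rx":0,"ry":0,"rz":0,"jaw":0.5}
  ]
}}

```text
clock: 46.05
tool_pos: [0.4903, 0.0473, 0.0653]
eef_rot: [0.011, 1.0, -0.007, -0.001]
contact_force: [2.2, -17.3, 7.5]
opening: 0.112
finger_force: 25.1
```

{"op": "send_rows", "data": {
  "motion": [
    {"x":0,"y":-0.5,"z":0,"rx":0,"ry":0,"rz":0,"jaw":0.5},
    {"x":0,"y":-0.4,"z":0,"rx":0,"ry":0,"rz":0,"jaw":0.5},
    {"x":0,"y":0,"z":0,"rx":0,"ry":0,"rz":0,"jaw":3.5},
    {"x":0,"y":0,"z":0,"rx":0,"ry":0,"rz":0,"jaw":3.5},
    {"x":0,"y":0,"z":0,"rx":0,"ry":0,"rz":0,"jaw":3.5}
  ]
}}

```text
clock: 46.55
tool_pos: [0.4901, 0.0483, 0.0644]
eef_rot: [0.006, 1.0, 0.0, 0.0]
contact_force: [0.2, 0.3, -0.0]
opening: 0.359
finger_force: 0.0
```

{"op": "send_rows", "data": {
  "motion": [
    {"x":0,"y":0,"z":-3,"rx":0,"ry":0,"rz":0,"jaw":3.5},
    {"x":0,"y":0,"z":-4,"rx":0,"ry":0,"rz":0,"jaw":3.5},
    {"x":0,"y":0,"z":-5,"rx":0,"ry":0,"rz":0,"jaw":3.5},
    {"x":2,"y":0,"z":-4,"rx":0,"ry":0,"rz":0,"jaw":3.5},
    {"x":2,"y":0,"z":-2,"rx":0,"ry":0,"rz":0,"jaw":3.5}
  ]
}}

```text
clock: 47.05
tool_pos: [0.451, 0.0493, 0.2473]
eef_rot: [0.006, 1.0, 0.001, 0.002]
contact_force: [0.1, -0.0, 0.1]
opening: 0.397
finger_force: 0.0
```

{"op": "send_rows", "data": {
  "motion": [
    {"x":0,"y":0,"z":0,"rx":0,"ry":0,"rz":0,"jaw":3.5},
    {"x":0,"y":0,"z":0,"rx":0,"ry":0,"rz":0,"jaw":3.5},
    {"x":0,"y":0,"z":0,"rx":0,"ry":0,"rz":0,"jaw":3.5},
    {"x":0,"y":0,"z":0,"rx":0,"ry":0,"rz":0,"jaw":3.5},
    {"x":0,"y":0,"z":0,"rx":0,"ry":0,"rz":0,"jaw":3.5}
  ]
}}

```text
clock: 47.55
tool_pos: [0.4501, 0.0486, 0.2435]
eef_rot: [0.006, 1.0, 0.0, -0.001]
contact_force: [0.7, -0.2, -0.4]
opening: 0.394
finger_force: 0.0
```

```bash
python3 - <<'E'
from h import *
st(); s=snap('wrist','w17')
hsv=cv2.cvtColor(s['img'],cv2.COLOR_RGB2HSV); m=cv2.inRange(hsv,(7,180,120),(16,255,255)); 
for c in cv2.findContours(m,0,1)[0]:
    if cv2.contourArea(c)>60: print(p2w(s,c.reshape(-1,2),.074).min(0).round(4),p2w(s,c.reshape(-1,2),.074).max(0).round(4))
E
```

```text
47.55 [0.4501 0.0486 0.2435] rpy [[-1.0, 0.013, -0.002], [0.013, 1.0, 0.0], [0.002, 0.0, -1.0]] F [ 0.7 -0.2 -0.4] op 34.7 ff 0.0 q7 [ 0.08  0.51 -0.44  2.06  0.35  0.65  0.97]
[0.462  0.0413 0.074 ] [0.51   0.0501 0.074 ]
```

View pics/w17.png

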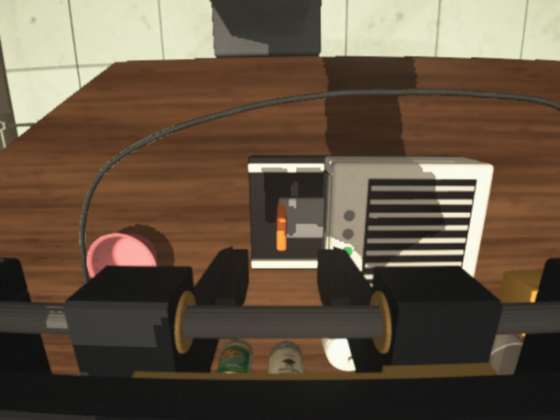

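The picture shows the tray fully home, with the handle at (281,228) and nothing proud at the lip. No cartridge is left in view and the bystanders haven't moved.

```bash
python3 -c "
from plant import *
print(finish_job())"
```

```text
the job is handed in; nothing more can be done
None
```

The job is handed in: all four cartridges (blue, red, green and yellow) sit pressed flush in recesses of their own, the tray is fully home under the hood, and the sugar bowl, tea packet and pink bowl were left where they were.

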